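Lay a tube block beside its neighbour with a spacer-set gap

TASK

On the warming plate, the loose aluminium tube block must lie beside the bolted block with an even air gap as wide as the white spacer bar. First stand the spacer bar along the bolted block's free long side, flush against it and about centred, then lay the loose block on the plate close up against the spacer, square and with its ends in line with the bolted block's ends. Finally lift the spacer out without disturbing the gap and stand it upright back on the brown cardboard pad; leave the other things on the bench where they are.

Things in the scene. Friction and masses are not known exactly. Their poses are not given: they have to be found in the camera images.
- warmer: Fixed low grey warming plate with a bare steel top, 140 mm (its x) by 210 mm (its y), top surface 22 mm above the worktop; origin at the centre of its underside, z up. On its -y half an aluminium tube block (120 x 80 x 36 mm, twelve round wells, no handle, two screw heads on top, 42 mm high with them) is bolted down; the +y half is free for the loose block. Position and yaw change from start to start.
- bolted_face (a point): Point on the warming plate's top surface at the foot of the bolted block's free long side, half-way along it. Its x runs along that side (the side reaches 60 mm each way), its y points away from the bolted block over the free half of the plate, z up. The bolted block lies from y = -80 mm to 0 in this frame, x from -60 to +60 mm, and rises 36 mm above the point; the free plate reaches to y = +117 mm. With a 20 mm gap the loose block's centre lies at y = +60 mm, x = 0.
- block_centre (a point): Centre of the loose tube block, half-way up (36 mm above its underside, level with the top of its metal body). Aluminium body 120 mm (its x) by 80 mm (its y) by 36 mm high with twelve wells; on the middle of its top a black upright lifting handle 16 mm thick (x), 36 mm wide (y) and 36 mm tall, so 72 mm high in all. About 0.6 kg. It may be laid either way round. It starts standing on the worktop.
- spacer_centre (a point): Centre of the white plastic spacer bar, half-way up (36 mm above its underside). Its bar is 100 mm long (x), 20 mm thick (y) and 36 mm high; on its middle stands a grip tab 40 mm wide (x), 14 mm thick (y) and 36 mm tall, so 72 mm high in all. About 0.12 kg. Either way round is the same. It starts standing upright on the pad. Against the bolted block its centre is at y = +10 mm of bolted_face.
- pad: Fixed flat brown cardboard pad, 150 mm (x) by 110 mm (y), 9 mm thick; origin at the centre of its underside. The spacer bar starts on it and returns to it; any spot and heading will do if its foot is wholly on the pad.
- tape_roll: White roll of tape lying flat, 67 mm across, 19 mm high; origin at its underside, bystander, to be left alone
- marker: Marker pen lying on the worktop between the warming plate and the next thing to the left, 125 x 15 x 13 mm, x along its length, bystander, to be left alone
- cup_1: Lidded clear sample cup, 59 mm across, 45 mm high; origin at its underside, bystander, to be left alone
- petri_1: Small petri dish, 63 mm across, 15 mm high; origin at its underside, bystander, to be left alone

How it is judged:
By the outcome, as a careful person would: the job done as asked, in the order asked, and still so for the second after the job is handed in, with the robot touching nothing.
It also fails if it takes over 72 s, if anything falls off the work surface, if the arm or the gripper's body presses on something with over 40 N, if the wrist force passes 120 N, or if a joint passes its speed limit or range.

ROBOT

A 6-joint arm with a two-finger parallel gripper is mounted at the origin on a cart in front of the work surface, level with it; the furniture and walls round the work are solid. World frame = base frame: x ahead of the robot, y to its left, z up, the work surface at z = 0. Lengths are in m, angles in degrees, forces in N, time in s.
With the tool pointing down it reaches from about 0.275 to 0.725 m from the base axis. Payload 15.9 kg.
Tool frame: the origin (TCP) lies on the centre line of the jaws, within the pads' length; the fingertips stand 25 mm ahead of it and the grasp point (between the pads) lies 6 mm ahead of it (tcp_to_tips is the distance from the TCP to the fingertips, in m); x points along the fingers, y is the direction in which the jaws open and shut, and the axes are right-handed (so a half turn about x gives the same grasp; the last joint's range is limited). The gripper opens to 85 mm and grips with 20 to 120 N. Pads are 22 mm wide; open, the fingers measure 114 mm over their backs; the gripper's body (76 mm by 85 mm) begins 54 mm behind the grasp point. The pads swing forward as they close: fully open they stand 13 mm farther back than shut.
Start: joints at [65.546, 12.198, -1.971, 75.831, 0, 90], TCP at [0.207, 0.455, 0.256] pointing down, gripper open.
Joint ranges: [-170.91, 170.91], [-42.67, 98.43], [-65.05, 77.54], [-120.47, 116.71], [-90, 82.35], [-180, 180]. Speed limits (degrees/s): [108.29, 108.29, 136.94, 147.25, 180, 180].

INTERFACE

Orientations are given as [roll, pitch, yaw] about the fixed x, y, z axes, in that order (R = Rz(yaw) Ry(pitch) Rx(roll)).
In Python, from rig import sense, snapshot, job_done, look_for, trace, tcp_to_tips gives the robot as it stands.
- The arm moves only by the shell command python3 -m handwheel 'ROWS' [FORCE]. ROWS is JSON, a list of rows, each a list of 7 numbers: the turn, a rotation vector about the tool's x, y, z in degrees, then the shift along the tool's x, y, z in m, then the closure, from 0 (fully open) to 1 (shut). A call has exactly 10 rows; each row shifts and turns the commanded pose from where the row before left it, along the tool's axes as they then stand; what a row does not reach is not made up. A row lasts 1/10 s, in which the tool goes at most 50 mm and 8.59 degrees, less where a joint would pass 70% of its speed; a pose out of reach is approached as far as the arm can. A call is refused whole if a number of a shift passes 0.05 or a number of a turn 8.59, either way. A call with a gripper value outside its range is refused whole. The fingers move at their own pace and stop on an object; FORCE is the grip in N (left out, the last holds). Time passes only in rows, so rows that do not move let the fingers close, or fill a call up. It gives the time, the measured TCP pose, the force and the opening at its end, in the units of the state.
- sense(): the state, without advancing time (a new reading comes with each control period).
- snapshot(name): name is "side" or "top" or "wrist"; returns a dict with "pixels" (400x640x3 uint8, red, green, blue), "mtx" (3x3 intrinsics, pixels), "xyz" and "orientation" of the camera in the world. Camera axes: x right, y up, looking along -z (the intrinsics and any distortion apply to the point x, -y, -z); pixel columns grow to the right and rows downward; lengths in m; the calibration is good to about 2 mm. A picture is of the moment at which its call begins. There is no depth.
- job_done(): hands the job in, once; it reports no verdict.
Trained networks look in the newest picture that a camera, given by its name, has taken for a name from the list of things; names that differ only in an ending like _2 or _b are one class to them, and where a whole thing is asked for, a point or a joint stands for the part that bears it (a point fixed in the world has none). Each returns a list of dicts, best first, with "p" (0 to 1); they miss things now and then, are a little off and sometimes report something else, mostly with a low value. They report only what shows in the picture. A call takes as long as a camera call.
- look_for(camera, name): "rect" ([left, top, right, bottom] in pixels, round what is visible of it).
- trace(camera, name): "mask" (400x640 bool, what is visible of it) and "rect" ([left, top, right, bottom] in pixels, round what is visible of it).
The state is a dict: "clock": time; "q": joint angles; "qd": joint speeds; "effort": joint torques, N m; "position": TCP position; "eef_rot": TCP orientation; "wrist_force": force on the tool from outside, world axes, zero at the start; "torque": the same for the moment, N m; "width": opening from 0.0 (shut) to 1.0 (fully open).
Only numpy, scipy, OpenCV 4.12 (cv2) and the standard library are available. Lean on these libraries where they do the work, as an engineer would, in place of code of your own. Each camera call takes 0.05 s, during which the arm holds its last target.

## Working session

There is one attempt and no reset: what is moved stays moved. The work goes in short steps, Python scripts to look and compute and a shell command to move; the robot and the scene stay as the last step left them, time stands still between calls to the robot, and variables do not carry over. Pictures are saved under pics/ and viewed, and the job is handed in when it is done.

```bash
ls; mkdir -p pics
python3 - <<'E'
from rig import *
import cv2
print(sense()); print(tcp_to_tips)
for n in ["side","top","wrist"]:
    s=snapshot(n); cv2.imwrite(f"pics/a_{n}.png",s["pixels"][:,:,::-1]); print(n,s["mtx"],s["xyz"],s["orientation"],[k for k in s])
    for t in ["warmer","block_centre","spacer_centre","pad","tape_roll","marker","cup_1","petri_1"]:
        print(t,[(round(d["p"],2),[int(v) for v in d["rect"]]) for d in look_for(n,t)][:2])
E
```

```text
pics
{'clock': 0.0, 'q': array([ 6.55458189e+01,  1.22253541e+01, -2.00740390e+00,  7.58298205e+01,
       -8.62389572e-04,  8.99999146e+01]), 'qd': array([-0.01980478, -0.00365419, -0.01856179,  0.05046328,  0.00820571,
       -0.0175115 ]), 'effort': array([-2.53161721e-03, -6.86161995e+01,  4.87122488e+01,  1.72659609e-02,
       -1.29561004e-04, -3.14105478e-05]), 'position': array([0.20686499, 0.45487688, 0.25581712]), 'eef_rot': array([ -89.21054689,   89.93741556, -113.66464214]), 'wrist_force': array([ 0.3568239 , -0.17272539, -0.52986204]), 'torque': array([-0.00682663,  0.03304377,  0.0417023 ]), 'width': 1.0006307085593855}
0.025
side [[378.50087566   0.         317.59583058]
 [  0.         378.50087566 195.46355791]
 [  0.           0.           1.        ]] [ 0.55959131 -0.70584082  0.6681052 ] [50.85808626  0.35120886 -2.04567431] ['pixels', 'mtx', 'xyz', 'orientation']
warmer [(0.7, [333, 202, 361, 224]), (0.56, [239, 274, 325, 384])]
block_centre [(0.87, [274, 128, 315, 157])]
spacer_centre [(0.81, [280, 171, 318, 200])]
pad [(0.69, [267, 182, 325, 213])]
tape_roll [(
[... 386 characters left out ...]
n']
warmer [(0.96, [368, 202, 435, 249])]
block_centre [(0.74, [185, 198, 222, 239])]
spacer_centre [(0.48, [276, 204, 283, 234])]
pad [(0.73, [261, 190, 297, 243])]
tape_roll [(0.6, [276, 162, 294, 180]), (0.48, [296, 167, 319, 186])]
marker [(0.69, [317, 207, 354, 213])]
cup_1 [(0.74, [276, 162, 296, 179])]
petri_1 [(0.71, [325, 170, 344, 189])]
wrist [[299.96656861   0.         320.56717218]
 [  0.         299.96656861 200.41411935]
 [  0.           0.           1.        ]] [0.14437503 0.48276889 0.37476821] [-1.59514191e+01  3.01431597e-02  6.55595119e+01] ['pixels', 'mtx', 'xyz', 'orientation']
warmer []
block_centre []
spacer_centre []
pad []
tape_roll []
marker []
cup_1 []
petri_1 []
```

View pics/a_side.png

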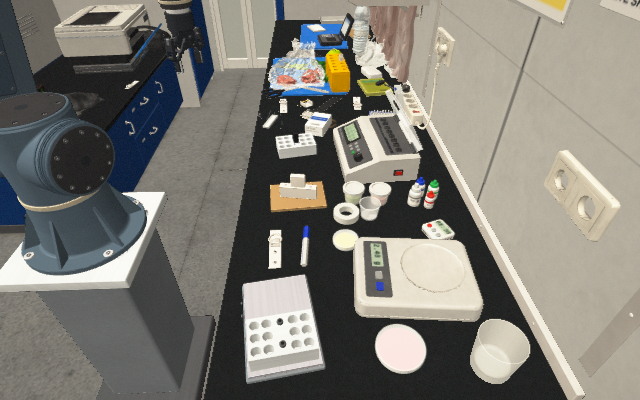

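View pics/a_top.png

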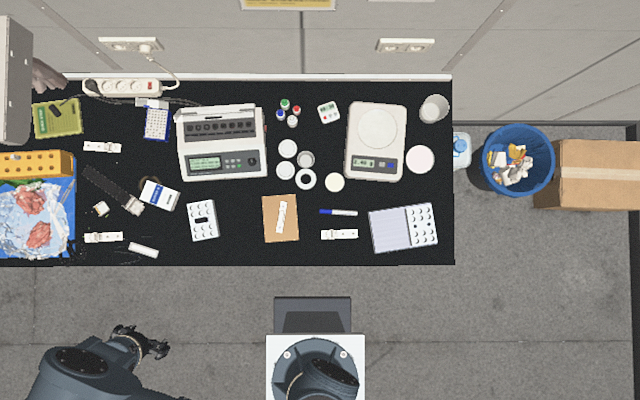

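View pics/a_wrist.png

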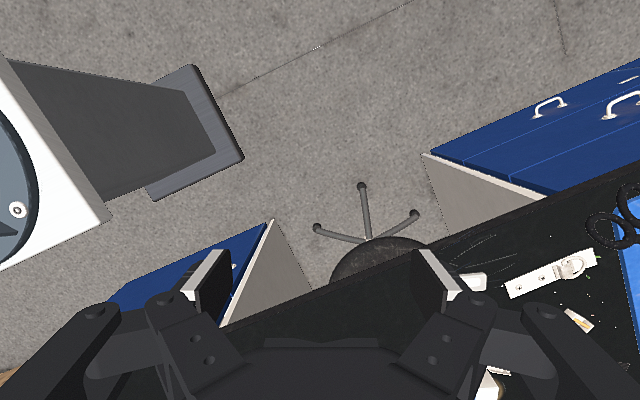

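```bash
cat > h.py <<'E'
import numpy as np, cv2
from scipy.spatial.transform import Rotation as Ro
from scipy.optimize import minimize
from rig import *
def cam(s): return dict(K=np.array(s["mtx"]),t=np.array(s["xyz"]),R=Ro.from_euler('xyz',s["orientation"],degrees=True).as_matrix())
def proj(c,P):
    p=(np.atleast_2d(P)-c["t"])@c["R"]; p=p*[1,-1,-1]
    u=p@c["K"].T; return u[:,:2]/u[:,2:]
def back(c,uv,z):
    uv=np.atleast_2d(uv); d=np.c_[uv,np.ones(len(uv))]@np.linalg.inv(c["K"]).T*[1,-1,-1]@c["R"].T
    return c["t"]+d*((z-c["t"][2])/d[:,2:])
def box(x0,x1,y0,y1,z0,z1): return np.array([[x,y,z] for x in(x0,x1) for y in(y0,y1) for z in(z0,z1)],float)
M={"spacer":[box(-.05,.05,-.01,.01,0,.036),box(-.02,.02,-.007,.007,.036,.072)],
"block":[box(-.06,.06,-.04,.04,0,.036),box(-.008,.008,-.018,.018,.036,.072)],
"plate":[box(-.07,.07,-.105,.105,0,.022)],
"warmer":[box(-.07,.07,-.105,.105,0,.022),box(-.06,.06,-.092,-.012,.022,.058)],
"bolted":[box(-.06,.06,-.08,0,0,.036)],
"pad":[box(-.075,.075,-.055,.055,0,.009)]}
def place(P,x,y,yaw,z): 
    a=np.radians(yaw);R=np.array([[np.cos(a),-np.sin(a),0],[np.sin(a),np.cos(a),0],[0,0,1]]);return P@R.T+[x,y,z]
def sil(c,m,x,y,yaw,z,S=4):
    im=np.zeros((400*S,640*S),np.uint8)
    for b in M[m]:
        h=cv2.convexHull(proj(c,place(b,x,y,yaw,z)).astype(np.float32))
        cv2.fillConvexPoly(im,np.round(((h+.5)*S-.5)*256).astype(np.int32).clip(-2**24,2**24),1,shift=8)
    return im>0
def fit(cms,m,x0,z,S=4):
    ms=[cv2.resize(k.astype(np.uint8),None,fx=S,fy=S,interpolation=cv2.INTER_NEAREST)>0 for _,k in cms]
    def f(p):
        o=0
        for (c,_),k in zip(cms,ms):
            s=sil(c,m,p[0],p[1],p[2]*100,z,S); o-=(s&k).sum()/max(1,(s|k).sum())
        return o/len(cms)
    best=None
    for dy in (0,):
        p0=np.array([x0[0],x0[1],x0[2]/100.])
        for st in (.02,.005):
            r=minimize(f,p0,method='Nelder-Mead',options=dict(initial_simplex=p0+np.vstack([np.zeros(3),np.diag([st,st,st*8])]),xatol=1e-4,fatol=1e-4)); p0=r.x
    return r.x[0],r.x[1],r.x[2]*100,-r.fun
def draw(s,items,fn,scale=1):
    im=s["pixels"][:,:,::-1].copy(); c=cam(s)
    E=[(0,1),(0,2),(0,4),(3,1),(3,2),(3,7),(5,1),(5,4),(5,7),(6,2),(6,4),(6,7)]
    for m,x,y,yaw,z in items:
        for b in M[m]:
            p=proj(c,place(b,x,y,yaw,z))
            for i,j in E: cv2.line(im,tuple(np.round(p[i]).astype(int)),tuple(np.round(p[j]).astype(int)),(0,0,255),1)
    cv2.imwrite(fn,im)
E
python3 - <<'E'
from h import *
S=sense();print(Ro.from_euler('xyz',S["eef_rot"],degrees=True).as_matrix().round(3))
st=snapshot("top");ss=snapshot("side")
cs=[("top",st),("side",ss)]
R=[]
for nm,m,x0,z in [("spacer_centre","spacer",(.45,.13,80),.009),("block_centre","block",(.45,.38,80),0),("warmer","warmer",(.42,-.26,5),0),("pad","pad",(.45,.13,80),0)]:
    each=[]
    for n,s in cs:
        d=trace(n,nm)
        if d: print(n,nm,d[0]["p"],d[0]["rect"],d[0]["mask"].sum()); each.append((n,cam(s),d[0]["mask"]))
    for e in each: print(e[0],fit([e[1:]],m,x0,z))
    r=fit([e[1:] for e in each],m,x0,z); print(nm,r); R.append((m,*r[:3],z))
draw(st,R,"pics/b_top.png");draw(ss,R,"pics/b_side.png")
E
```

```text
[[-0.     0.414  0.91 ]
 [ 0.     0.91  -0.414]
 [-1.    -0.    -0.   ]]
top spacer_centre 0.77 [276.8, 201.4, 288.4, 233.0] 214
side spacer_centre 0.75 [280.0, 171.1, 317.5, 199.3] 734
top (np.float64(0.45), np.float64(0.13), np.float64(80.0), np.float64(-0.0))
side (np.float64(0.5306461376065036), np.float64(0.10372383397712456), np.float64(-10.031209004692087), np.float64(0.9324748225193991))
spacer_centre (np.float64(0.532006642495384), np.float64(0.10787486360070381), np.float64(-9.637625738427266), np.float64(0.8838609051753834))
top block_centre 0.9 [186.1, 199.8, 220.6, 239.0] 1051
side block_centre 0.88 [274.9, 129.6, 314.2, 156.3] 855
top (np.float64(0.5217906534832176), np.float64(0.3599074656048209), np.float64(190.13621434178796), np.float64(0.9591634048022434))
side (np.float64(0.5201791853609339), np.float64(0.3548139106286543), np.float64(188.66247121025), np.float64(0.9287620611784028))
block_centre (np.float64(0.5211507146799492), np.float64(0.3591672429756697), np.float64(190.32581691203427), np.float64(0.9296107536381351))
top warmer 0.69 [367.7, 203.9, 435.5, 251
[... 257 characters left out ...]
758), np.float64(9.197853424683238), np.float64(0.9505613179268603))
warmer (np.float64(0.49705465499644763), np.float64(-0.2837342269185078), np.float64(9.079701185696827), np.float64(0.9514170545502518))
top pad 0.74 [262.3, 192.7, 297.6, 240.6] 1358
side pad 0.86 [270.2, 181.9, 325.5, 215.0] 888
top (np.float64(0.5291893381190009), np.float64(0.1135773689306287), np.float64(4.437892606595221), np.float64(0.8446666666666667))
side (np.float64(0.5271136640811285), np.float64(0.11000223837078237), np.float64(184.35244823633292), np.float64(0.5821397792095867))
pad (np.float64(0.5282644701635419), np.float64(0.11271705444650004), np.float64(184.82056490022126), np.float64(0.7024827206852744))
```

View drawn.

Run:
```python
import cv2,numpy as np
a=cv2.imread("pics/b_side.png")[120:400,220:380];b=cv2.imread("pics/b_top.png")[150:270,170:450]
cv2.imwrite("pics/b.png",np.hstack([cv2.resize(a,(320,560),interpolation=cv2.INTER_CUBIC),np.vstack([cv2.resize(b,(476,204),interpolation=cv2.INTER_CUBIC),np.zeros((356,476,3),np.uint8)])]))
```

```text
(no output)
```

View pics/b.png

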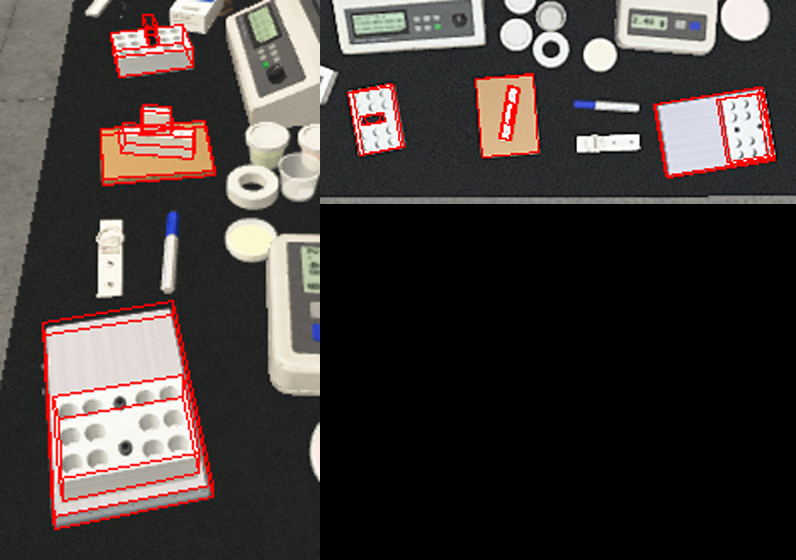

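```bash
cat >> h.py <<'E'
def plan(tp,th,n=None,nrot=None):
    "target TCP pos, tool-y angle th (tool down); prints per-row shift in tool axes if the turn is applied after the shift"
    S=sense();R=Ro.from_euler('xyz',S["eef_rot"],degrees=True).as_matrix()
    d=np.array(tp)-S["position"]; a0=np.degrees(np.arctan2(R[1,1],R[0,1])); da=(th-a0+180)%360-180
    print("pos",S["position"].round(4),"ang",a0.round(2),"dworld",d.round(4),"dang",round(da,2),"tool turn x",round(-da,2),"tool shift now",(R.T@d).round(4))
    a=np.radians(th);Rf=np.array([[0,np.cos(a),np.sin(a)],[0,np.sin(a),-np.cos(a)],[-1,0,0]])
    print("tool shift after turn",(Rf.T@d).round(4), "F",S["wrist_force"].round(1),"w",round(S["width"],3),"t",S["clock"])
    if n:
        for i in range(n):
            a=np.radians(a0+da*i/n);Ri=np.array([[0,np.cos(a),np.sin(a)],[0,np.sin(a),-np.cos(a)],[-1,0,0]])
            print(round(-da/n,2),(Ri.T@d/n).round(4))
E
python3 -c "
from h import *
plan((.532,.106,.256),-10,9)"
```

```text
pos [0.207  0.4551 0.2563] ang 65.55 dworld [ 3.250e-01 -3.491e-01 -3.000e-04] dang -75.55 tool turn x 75.55 tool shift now [ 3.000e-04 -1.833e-01  4.404e-01]
tool shift after turn [3.000e-04 3.807e-01 2.874e-01] F [-0.4  0.4  0.9] w 1.002 t 1.85
8.39 [ 0.     -0.0204  0.0489]
8.39 [ 0.     -0.013   0.0514]
8.39 [ 0.     -0.0054  0.0527]
8.39 [0.     0.0024 0.0529]
8.39 [0.     0.0101 0.052 ]
8.39 [0.     0.0176 0.05  ]
8.39 [0.     0.0247 0.0469]
8.39 [0.     0.0313 0.0428]
8.39 [0.     0.0372 0.0378]
```

```bash
python3 -m handwheel '[[8.4,0,0,0,-0.018,0.044,0],[8.4,0,0,0,-0.012,0.046,0],[8.4,0,0,0,-0.005,0.048,0],[8.4,0,0,0,0.002,0.048,0],[8.4,0,0,0,0.009,0.047,0],[8.4,0,0,0,0.016,0.045,0],[8.4,0,0,0,0.022,0.042,0],[8.4,0,0,0,0.028,0.038,0],[8.4,0,0,0,0.033,0.034,0],[0,0,0,0,0.03,0.02,0]]'
python3 - <<'E'
from h import *
plan((.532,.106,.256),-10)
s=snapshot("wrist");R=[]
for nm,m,x0,z in [("spacer_centre","spacer",(.53,.106,-10),.009),("pad","pad",(.528,.112,4.5),0)]:
    d=trace("wrist",nm)
    if d:
        r=fit([(cam(s),d[0]["mask"])],m,x0,z); print(nm,d[0]["p"],d[0]["rect"],r); R.append((m,*r[:3],z))
draw(s,R,"pics/c.png")
E
```

```text
clock: 2.85
position: [0.5261, 0.1133, 0.2563]
eef_rot: [62.7, 90.0, -37.8]
wrist_force: [0.6, 1.4, 0.1]
width: 1.002
pos [0.5261 0.1133 0.2563] ang -10.45 dworld [ 0.0059 -0.0073 -0.0003] dang 0.45 tool turn x -0.45 tool shift now [0.0003 0.0071 0.0061]
tool shift after turn [0.0003 0.007  0.0062] F [0.6 1.4 0.1] w 1.002 t 2.85
spacer_centre 0.85 [280.7, 169.1, 368.7, 198.4] (np.float64(0.5309839680292083), np.float64(0.10606841018423221), np.float64(-8.961220027525927), np.float64(0.9387643819183161))
pad 0.91 [249.9, 111.5, 391.7, 227.9] (np.float64(0.5280046620510154), np.float64(0.11147128316500723), np.float64(4.425295185523663), np.float64(0.7769011081953158))
```

View pics/c.png

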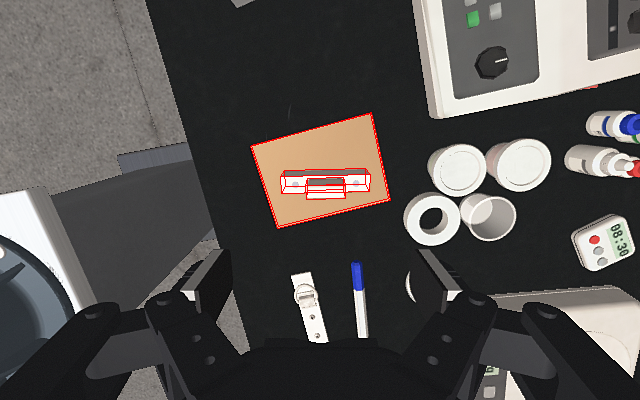

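```bash
python3 -m handwheel '[[-1,0,0,0.03,0.007,0.006,0.2],[0,0,0,0.04,0,0,0.25],[0,0,0,0.04,0,0,0.25],[0,0,0,0.03,0,0,0.25],[0,0,0,0.02,0,0,0.25],[0,0,0,0.01,0,0,0.25],[0,0,0,0.008,0,0,0.25],[0,0,0,0,0,0,0.25],[0,0,0,0,0,0,0.4],[0,0,0,0,0,0,0.6]]' 40;python3 - <<'E'
from h import *
plan((.5315,.1064,.078),-9.4)
s=snapshot("wrist");cv2.imwrite("pics/d.png",s["pixels"][:,:,::-1])
E
```

```text
clock: 4.0
position: [0.5313, 0.1088, 0.0794]
eef_rot: [111.6, 89.9, 12.6]
wrist_force: [-5.0, 2.0, 17.3]
width: 0.462
pos [0.5313 0.1088 0.0794] ang -9.05 dworld [ 0.0002 -0.0024 -0.0014] dang -0.35 tool turn x 0.35 tool shift now [0.0014 0.0006 0.0023]
tool shift after turn [0.0014 0.0006 0.0023] F [-5.   2.  17.3] w 0.462 t 4.0
```

View pics/d.png

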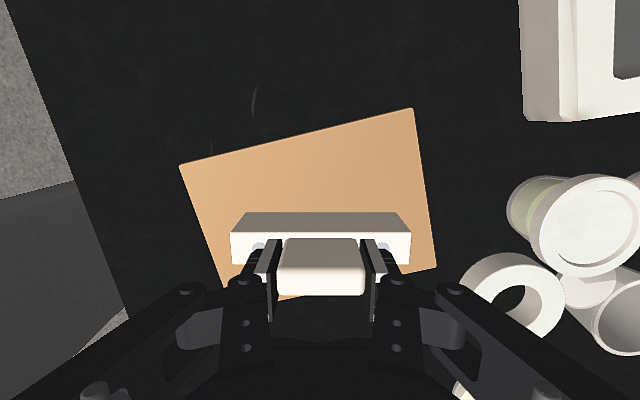

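```bash
python3 -m handwheel '[[0,0,0,0,0,0,0.4],[0,0,0,-0.005,0,0,0.4],[0,0,0,0,0,0.0015,0.4],[0,0,0,0,0,0,0.5],[0,0,0,0,0,0,0.65],[0,0,0,0,0,0,0.65],[0,0,0,0,0,0,0.65],[0,0,0,-0.01,0,0,0.65],[0,0,0,-0.03,0,0,0.65],[0,0,0,-0.04,0,0,0.65]]' 40;python3 - <<'E'
from h import *
plan((.5315,.1064,.078),-9.4)
s=snapshot("wrist");cv2.imwrite("pics/e.png",s["pixels"][:,:,::-1])
E
```

```text
clock: 5.05
position: [0.5292, 0.1069, 0.1633]
eef_rot: [-69.9, 89.8, -169.0]
wrist_force: [1.2, 0.7, -1.5]
width: 0.458
pos [0.5292 0.1069 0.1633] ang -9.06 dworld [ 0.0023 -0.0005 -0.0853] dang -0.34 tool turn x 0.34 tool shift now [ 0.0853  0.0026 -0.    ]
tool shift after turn [0.0853 0.0024 0.0001] F [ 1.2  0.7 -1.5] w 0.458 t 5.05
```

View pics/e.png

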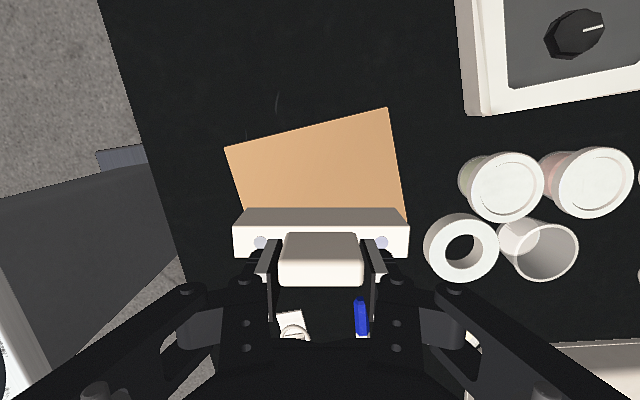

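```bash
python3 -m handwheel '[[-2,0,0,-0.02,0.003,0.042,0.65],[-2,0,0,-0.015,0.003,0.046,0.65],[-2,0,0,-0.015,0.002,0.046,0.65],[-2,0,0,-0.015,0,0.046,0.65],[-2,0,0,-0.015,0,0.046,0.65],[-2,0,0,-0.01,-0.002,0.047,0.65],[-2,0,0,0,-0.003,0.047,0.65],[-2,0,0,0,-0.005,0.047,0.65],[-2,0,0,0,-0.006,0.047,0.65],[-0.5,0,0,0,-0.008,0.047,0.65]]';python3 - <<'E'
from h import *
plan((.509,-.355,.256),9.4)
s=snapshot("wrist");c=cam(s);R=[]
cv2.imwrite("pics/f0.png",s["pixels"][:,:,::-1])
for nm,m,x0,z in [("spacer_centre","spacer",(*sense()["position"][:2],9.4),sense()["position"][2]-.0745),("warmer","warmer",(.497,-.284,9.4),0)]:
    d=trace("wrist",nm)
    if d:
        np.save(m+"_mask.npy",d[0]["mask"])
        r=fit([(c,d[0]["mask"])],m,x0,z); print(nm,d[0]["p"],d[0]["rect"],r); R.append((m,*r[:3],z))
draw(s,R[:1]+[("warmer",.497,-.284,9.4,0)],"pics/f.png")
E
```

```text
clock: 6.1
position: [0.5146, -0.3572, 0.2538]
eef_rot: [53.3, 90.0, -27.2]
wrist_force: [0.8, -0.2, -0.6]
width: 0.457
pos [ 0.5146 -0.3572  0.2538] ang 9.52 dworld [-0.0056  0.0022  0.0022] dang -0.12 tool turn x 0.12 tool shift now [-0.0022 -0.0052 -0.0031]
tool shift after turn [-0.0022 -0.0052 -0.0031] F [ 0.8 -0.2 -0.6] w 0.457 t 6.1
spacer_centre 0.75 [247.4, 8.1, 383.6, 204.8] (np.float64(0.5077844952391871), np.float64(-0.31651298698110875), np.float64(8.202703852430425), np.float64(0.23570335458309472))
warmer 0.84 [254.4, 6.5, 382.4, 202.2] (np.float64(0.4962566108746501), np.float64(-0.2896573327715446), np.float64(8.871392707421471), np.float64(0.9569959080893925))
```

View pics/f.png

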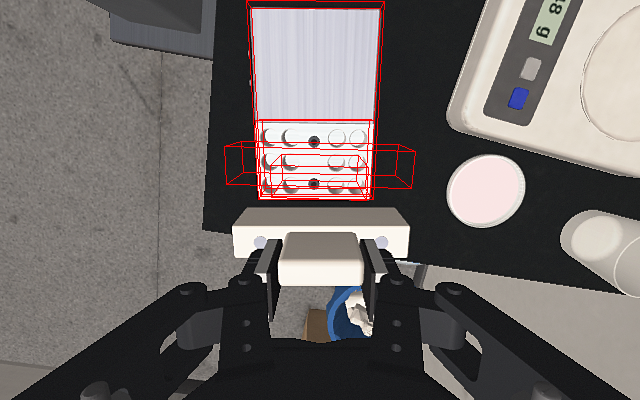

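```bash
cat >> h.py <<'E'
def segs(c,pts,x,y,yaw,z,n=40):
    o=[]
    for a,b in pts:
        a,b=np.array(a),np.array(b);o.append(place(a+(b-a)*np.linspace(.03,.97,n)[:,None],x,y,yaw,z))
    return proj(c,np.vstack(o))
def edgefit(px,c,lines,x0,z,sig=(2.5,1.2),st=(.003,.0015),rest=None):
    g=cv2.cvtColor(px,cv2.COLOR_RGB2GRAY).astype(np.float32)
    p=np.array([x0[0],x0[1],x0[2]/100.])
    for s,d in zip(sig,st):
        b=cv2.GaussianBlur(g,(0,0),s);G=np.hypot(cv2.Sobel(b,3 and cv2.CV_32F,1,0),cv2.Sobel(b,cv2.CV_32F,0,1)); G=np.sqrt(G)
        def f(q):
            u=segs(c,lines,q[0],q[1],q[2]*100,z).astype(np.float32)
            return -float(cv2.remap(G,u[:,:1].copy(),u[:,1:].copy(),cv2.INTER_LINEAR).mean())
        r=minimize(f,p,method='Nelder-Mead',options=dict(initial_simplex=p+np.vstack([np.zeros(3),np.diag([d,d,d*5])]),xatol=2e-5,fatol=1e-4));p=r.x
    return p[0],p[1],p[2]*100,-r.fun
def rect(x0,x1,y0,y1,z): return [((x0,y0,z),(x1,y0,z)),((x1,y0,z),(x1,y1,z)),((x1,y1,z),(x0,y1,z)),((x0,y1,z),(x0,y0,z))]
L={"plate":rect(-.07,.07,-.105,.105,.022)[1:],
"bolttop":rect(-.06,.06,-.092,-.012,.058)[1:],   # in warmer frame, w/o far -y edge
"blocktop":rect(-.06,.06,-.04,.04,.036)}
E
python3 - <<'E'
from h import *
im=cv2.imread("pics/f0.png")[:,:,::-1].copy()
s=snapshot("wrist");c=cam(s);im=s["pixels"]
for k in (["plate"],["bolttop"],["plate","bolttop"]):
    print(k,edgefit(im,c,sum([L[j] for j in k],[]),(.497,-.286,9.3),0))
r=edgefit(im,c,L["plate"]+L["bolttop"],(.497,-.286,9.3),0)
draw(s,[("warmer",*r[:3],0)],"pics/g0.png")
g=cv2.imread("pics/g0.png")[0:270,220:420];cv2.imwrite("pics/g.png",cv2.resize(g,None,fx=2.2,fy=2.2,interpolation=cv2.INTER_CUBIC))
g=im[0:270,220:420,::-1];cv2.imwrite("pics/g1.png",cv2.resize(g,None,fx=2.2,fy=2.2,interpolation=cv2.INTER_CUBIC))
E
```

```text
['plate'] (np.float64(0.49958445429793247), np.float64(-0.2904573487582708), np.float64(8.482061762491103), np.float64(13.667153358459473))
['bolttop'] (np.float64(0.49687633337494386), np.float64(-0.2876798556434436), np.float64(8.892526074969458), np.float64(18.1632080078125))
['plate', 'bolttop'] (np.float64(0.49724313192924263), np.float64(-0.2906285197721653), np.float64(9.147107934527288), np.float64(14.049413681030273))
```

View pics/g.png

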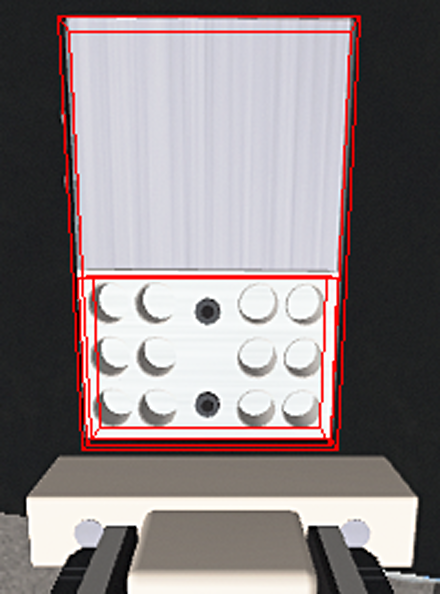

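View pics/g1.png

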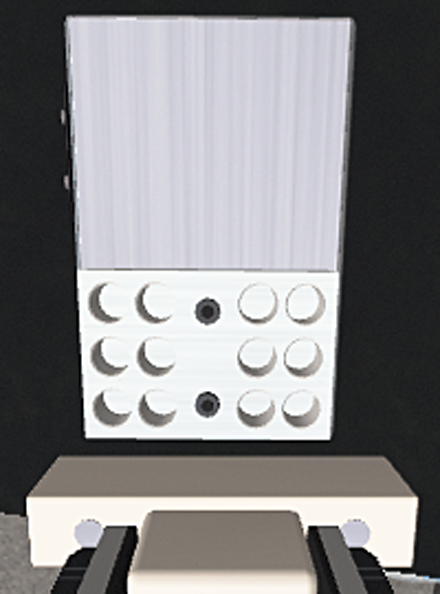

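Run:
```python
from h import *
from scipy.optimize import least_squares
s=snapshot("wrist");c=cam(s);im=s["pixels"]
uv=np.array([[78,271],[338,271],[331,439],[86,439],[66,17],[353,17]],float);uv=(uv+.5)/2.2-.5+[220,0]
P=np.array([[-.06,-.012,.058],[.06,-.012,.058],[.06,-.092,.058],[-.06,-.092,.058],[-.07,.105,.022],[.07,.105,.022]])
print(np.c_[back(c,uv[:4],.058)[:,:2],].round(4),back(c,uv[4:],.022).round(4))
for sl in (slice(0,4),slice(0,6)):
    r=least_squares(lambda q:(proj(c,place(P[sl],q[0],q[1],q[2]*100,0))-uv[sl]).ravel(),[.497,-.288,.09]);print(r.x*[1,1,100],r.fun.round(2))
x,y,t=r.x;print("face",place(np.array([[0,-.012,.022]]),x,y,t*100,0))
# spacer in hand: corners of bar lower?/top edges
g=im[190:300,210:430,::-1];cv2.imwrite("pics/g2.png",cv2.resize(g,None,fx=3.5,fy=3.5,interpolation=cv2.INTER_CUBIC))
plan((0.5,-.28,.25),9)
```

```text
[[ 0.4401 -0.3073]
 [ 0.5581 -0.2879]
 [ 0.5716 -0.367 ]
 [ 0.4523 -0.3867]] [[ 0.4154 -0.1963  0.022 ]
 [ 0.5471 -0.1746  0.022 ]]
[ 0.49711259 -0.28588053  9.30384637] [-0.25  0.08  0.11  0.17 -0.34 -0.1   0.49 -0.21]
[ 0.49753661 -0.28725187  9.20034805] [-0.    1.42  0.21  1.73 -0.37  1.25  0.58  0.95 -3.49 -2.32  3.08 -1.97]
face [[ 0.49945525 -0.2990975   0.022     ]]
pos [ 0.5149 -0.3552  0.2533] ang 9.41 dworld [-0.0149  0.0752 -0.0033] dang -0.41 tool turn x 0.41 tool shift now [ 0.0033 -0.0025 -0.0766]
tool shift after turn [ 0.0033 -0.003  -0.0766] F [ 0.1 -0.1  0.1] w 0.458 t 6.35
```

View pics/g2.png

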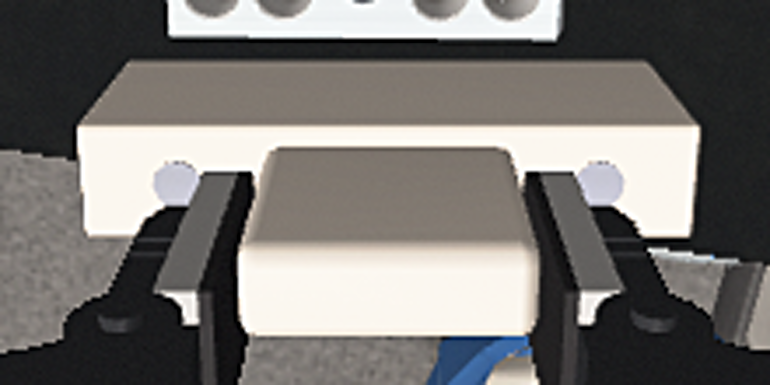

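Run:
```python
from h import *
from scipy.optimize import least_squares
s=snapshot("wrist");c=cam(s);S=sense()
uv=np.array([[78,125],[698,125],[128,61],[645,61],[87,237],[690,237]],float);uv=(uv+.5)/3.5-.5+[210,190]
P=np.array([[-.05,.01,.036],[.05,.01,.036],[-.05,.01,0],[.05,.01,0],[-.05,-.01,.036],[.05,-.01,.036]])
R0=Ro.from_euler('xyz',S["eef_rot"],degrees=True).as_matrix()
base=np.array([[0,1,0],[0,0,-1],[-1,0,0]])  # cols tool axes at th=0? 
def f(q):
    Rw=Ro.from_euler('xyz',q[3:]*100,degrees=True).as_matrix()
    return (proj(c,P@Rw.T+q[:3])-uv).ravel()
r=least_squares(f,[*S["position"][:2],S["position"][2]-.075,0,0,.094],x_scale=.01)
print("rpy",r.x[3:]*100,r.fun.round(2)); d=r.x[:3]-S["position"];print("world",r.x[:3],"in tool",R0.T@d)
# 4dof
def f(q): return (proj(c,place(P,q[0],q[1],q[3]*100,q[2]))-uv).ravel()
r=least_squares(f,[*S["position"][:2],S["position"][2]-.075,.094],x_scale=.01);d=r.x[:3]-S["position"];print(r.x[3]*100,r.fun.round(2),R0.T@d)
plan((.4974,-.287,.12),9.3)
```

```text
rpy [-0.69764215  0.57375923  9.22468177] [-0.06 -0.19  0.25 -0.2   0.31 -0.12 -0.19 -0.04 -0.06  0.36 -0.25  0.17]
world [ 0.51570498 -0.35702146  0.17720924] in tool [0.07630302 0.00012435 0.00253359]
9.46357469487112 [-0.26  0.11  0.04  0.03  0.6  -0.44  0.17 -0.51 -0.    0.36 -0.44  0.3 ] [0.07640494 0.00025266 0.00224783]
pos [ 0.5152 -0.3546  0.2535] ang 9.46 dworld [-0.0178  0.0676 -0.1335] dang -0.16 tool turn x 0.16 tool shift now [ 0.1335 -0.0064 -0.0695]
tool shift after turn [ 0.1335 -0.0066 -0.0695] F [-0.7 -0.  -1.4] w 0.454 t 6.4
```

```bash
python3 -m handwheel '[[0.15,0,0,0,-0.003,-0.037,0.65],[0,0,0,0,-0.004,-0.04,0.65],[0,0,0,0.02,0,0,0.65],[0,0,0,0.04,0,0,0.65],[0,0,0,0.04,0,0,0.65],[0,0,0,0.03,0,0,0.65],[0,0,0,0.01,0,0,0.65],[0,0,0,0.005,0,0,0.65],[0,0,0,0,0,0,0.65],[0,0,0,0,0,0,0.65]]';python3 - <<'E'
from h import *
plan((.4960,-.2796,.0975),9.3)
s=snapshot("wrist");cv2.imwrite("pics/h1.png",s["pixels"][:,:,::-1])
s=snapshot("side");cv2.imwrite("pics/h2.png",cv2.resize(s["pixels"][220:400,200:360,::-1],None,fx=3,fy=3,interpolation=cv2.INTER_CUBIC))
E
```

```text
clock: 7.4
position: [0.4966, -0.2807, 0.1099]
eef_rot: [51.3, 89.9, -29.4]
wrist_force: [-0.6, -1.0, -1.9]
width: 0.458
pos [ 0.4966 -0.2807  0.1099] ang 9.31 dworld [-0.0006  0.0011 -0.0124] dang -0.01 tool turn x 0.01 tool shift now [ 0.0124 -0.0004 -0.0012]
tool shift after turn [ 0.0124 -0.0004 -0.0011] F [-0.6 -1.  -1.9] w 0.458 t 7.4
```

View pics/h1.png

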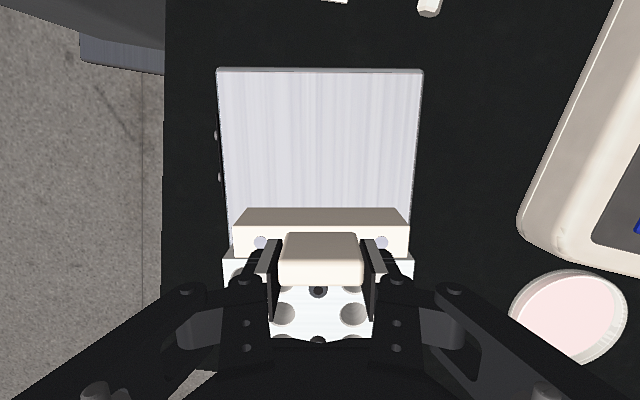

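View pics/h2.png

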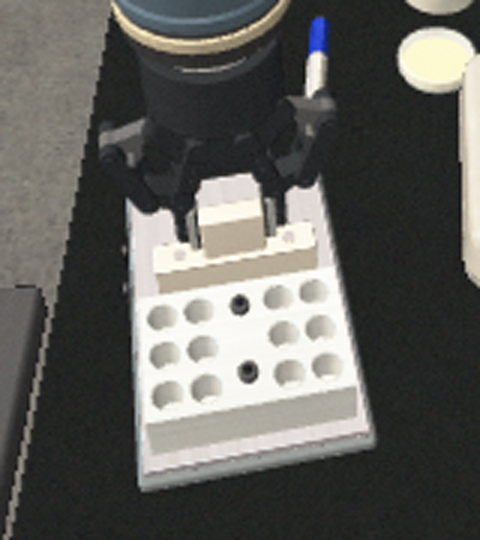

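```bash
python3 -m handwheel '[[0,0,0,0.005,0,-0.001,0.65],[0,0,0,0.003,0,0,0.65],[0,0,0,0.001,0,0,0.65],[0,0,0,0.001,0,0,0.65],[0,0,0,0,0,0,0.65],[0,0,0,0.001,0,0,0.65],[0,0,0,0,0,0,0.65],[0,0,0,0,0,0,0.65],[0,0,0,0,0,0,0.65],[0,0,0,0,0,0,0.65]]';python3 -c "
from h import *
for i in range(3): print(sense()['wrist_force'].round(1))
plan((.4960,-.2796,.0975),9.3)"
```

```text
clock: 8.5
position: [0.4955, -0.2794, 0.0973]
eef_rot: [32.0, 90.0, -48.7]
wrist_force: [-0.3, -0.3, -1.6]
width: 0.456
[-0.3 -0.3 -1.6]
[-0.3 -0.3 -1.6]
[-0.3 -0.3 -1.6]
pos [ 0.4955 -0.2794  0.0973] ang 9.3 dworld [ 0.0005 -0.0002  0.0002] dang 0.0 tool turn x -0.0 tool shift now [-0.0002  0.0004  0.0003]
tool shift after turn [-0.0002  0.0004  0.0003] F [-0.3 -0.3 -1.6] w 0.456 t 8.5
```

```bash
python3 -m handwheel '[[0,0,0,0.001,0,0,0.65],[0,0,0,0,0,0,0.65],[0,0,0,0.001,0,0,0.65],[0,0,0,0,0,0,0.65],[0,0,0,0,0,0,0.65],[0,0,0,0,0,0,0.65],[0,0,0,0,0,0,0.65],[0,0,0,0,0,0,0.65],[0,0,0,0,0,0,0.65],[0,0,0,0,0,0,0.65]]'
```

```text
clock: 9.5
position: [0.4957, -0.2796, 0.0967]
eef_rot: [40.0, 89.9, -40.7]
wrist_force: [-6.7, 2.1, 20.9]
width: 0.455
```

```bash
python3 -m handwheel '[[0,0,0,-0.0008,0,0,0.65],[0,0,0,0,0,0.002,0.65],[0,0,0,0,0,0.002,0.65],[0,0,0,0,0,0,0.65],[0,0,0,0,0,0.001,0.65],[0,0,0,0,0,0,0.65],[0,0,0,0,0,0,0.65],[0,0,0,0,0,0,0.65],[0,0,0,0,0,0,0.65],[0,0,0,0,0,0,0.65]]'
python3 - <<'E'
from h import *
s=snapshot("wrist");cv2.imwrite("pics/i1.png",cv2.resize(s["pixels"][190:300,210:430,::-1],None,fx=3.5,fy=3.5,interpolation=cv2.INTER_CUBIC))
E
```

```text
clock: 10.5
position: [0.4966, -0.284, 0.0968]
eef_rot: [115.3, 89.9, 34.6]
wrist_force: [-2.7, 5.6, 11.3]
width: 0.459
```

View pics/i1.png

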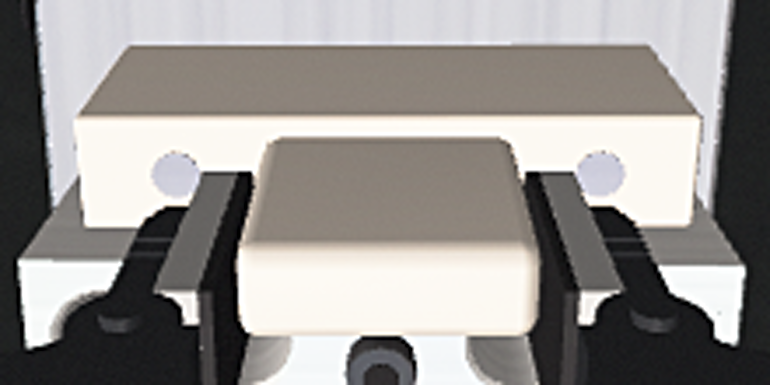

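```bash
python3 -m handwheel '[[0,0,0,-0.0015,0,0,0.65],[0,0,0,-0.001,0,0,0.65],[0,0,0,0,0,0.001,0.65],[0,0,0,0,0,0.001,0.65],[0,0,0,0,0,0.001,0.65],[0,0,0,0,0,0.001,0.65],[0,0,0,0,0,0,0.65],[0,0,0,0,0,0,0.65],[0,0,0,0,0,0,0.65],[0,0,0,0,0,0,0.65]]'
python3 - <<'E'
from h import *
s=snapshot("wrist");cv2.imwrite("pics/i2.png",cv2.resize(s["pixels"][190:300,210:430,::-1],None,fx=3.5,fy=3.5,interpolation=cv2.INTER_CUBIC))
E
```

```text
clock: 11.55
position: [0.497, -0.2882, 0.0986]
eef_rot: [140.1, 90.0, 59.4]
wrist_force: [0.2, -0.5, -1.3]
width: 0.459
```

View pics/i2.png

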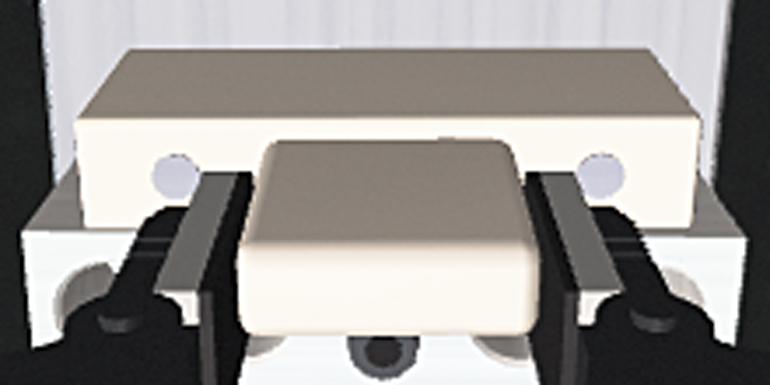

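```bash
python3 -m handwheel '[[0,0,0,0,0,0.001,0.65],[0,0,0,0,0,0,0.65],[0,0,0,0,0,0.001,0.65],[0,0,0,0,0,0,0.65],[0,0,0,0,0,0,0.65],[0,0,0,0,0,0,0.65],[0,0,0,0,0,0,0.65],[0,0,0,0,0,0,0.65],[0,0,0,0,0,0,0.65],[0,0,0,0,0,0,0.65]]'
python3 - <<'E'
from h import *
s=snapshot("wrist");cv2.imwrite("pics/i3.png",cv2.resize(s["pixels"][190:300,210:430,::-1],None,fx=3.5,fy=3.5,interpolation=cv2.INTER_CUBIC))
E
```

```text
clock: 12.6
position: [0.4972, -0.2897, 0.0986]
eef_rot: [174.5, 89.9, 93.9]
wrist_force: [-0.7, 4.9, 1.0]
width: 0.459
```

View pics/i3.png

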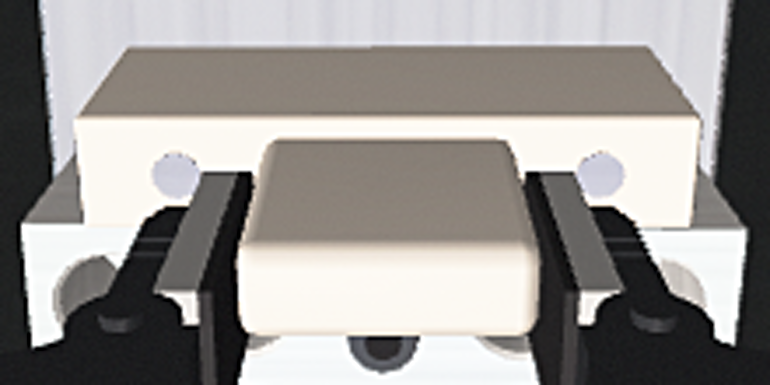

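```bash
python3 -m handwheel '[[0,0,0,0,0,-0.0005,0.65],[0,0,0,0.001,0,0,0.65],[0,0,0,0.0008,0,0,0.65],[0,0,0,0,0,0,0.65],[0,0,0,0,0,0.001,0.65],[0,0,0,0,0,0.001,0.65],[0,0,0,0,0,0,0.65],[0,0,0,0,0,0,0.65],[0,0,0,0,0,0,0.65],[0,0,0,0,0,0,0.65]]'
python3 - <<'E'
from h import *
s=snapshot("wrist");cv2.imwrite("pics/i4.png",cv2.resize(s["pixels"][190:300,210:430,::-1],None,fx=3.5,fy=3.5,interpolation=cv2.INTER_CUBIC))
E
```

```text
clock: 13.65
position: [0.4973, -0.2905, 0.0968]
eef_rot: [174.5, 89.9, 93.8]
wrist_force: [-2.7, 13.4, 8.1]
width: 0.459
```

View pics/i4.png

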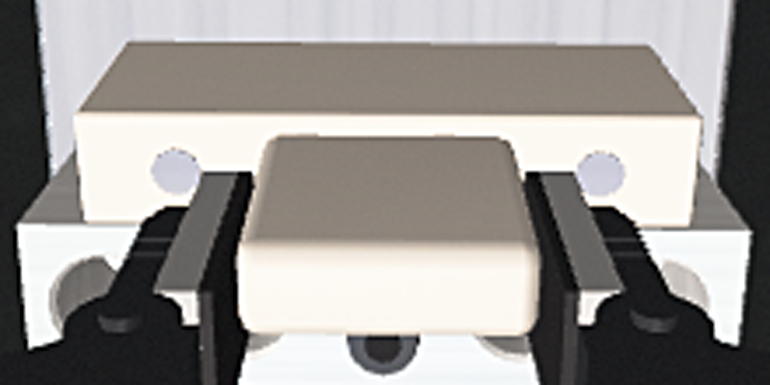

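```bash
python3 -m handwheel '[[0,0,0,-0.0005,0,0,0.65],[0,0,0,0,0,0,0.35],[0,0,0,0,0,0,0.2],[0,0,0,0,0,0,0.2],[0,0,0,-0.01,0,0,0.2],[0,0,0,-0.03,0,0,0.2],[0,0,0,-0.04,0,0,0.2],[0,0,0,-0.04,0,0,0.2],[0,0,0,-0.03,0,0,0.2],[0,0,0,0,0,0,0.2]]'
python3 - <<'E'
from h import *
s=snapshot("wrist");cv2.imwrite("pics/j1.png",cv2.resize(s["pixels"][60:260,200:440,::-1],None,fx=3.2,fy=3,interpolation=cv2.INTER_CUBIC))
plan((.52,.357,.25),10)
E
```

```text
clock: 14.7
position: [0.4989, -0.2927, 0.2524]
eef_rot: [49.3, 89.6, -31.4]
wrist_force: [0.4, -0.5, -0.7]
width: 0.798
pos [ 0.4984 -0.2924  0.2499] ang 9.29 dworld [2.160e-02 6.494e-01 1.000e-04] dang 0.71 tool turn x -0.71 tool shift now [-0.0015  0.1262 -0.6374]
tool shift after turn [-1.000e-04  1.341e-01 -6.358e-01] F [ 0.1  0.2 -0.6] w 0.799 t 14.75
```

View pics/j1.png

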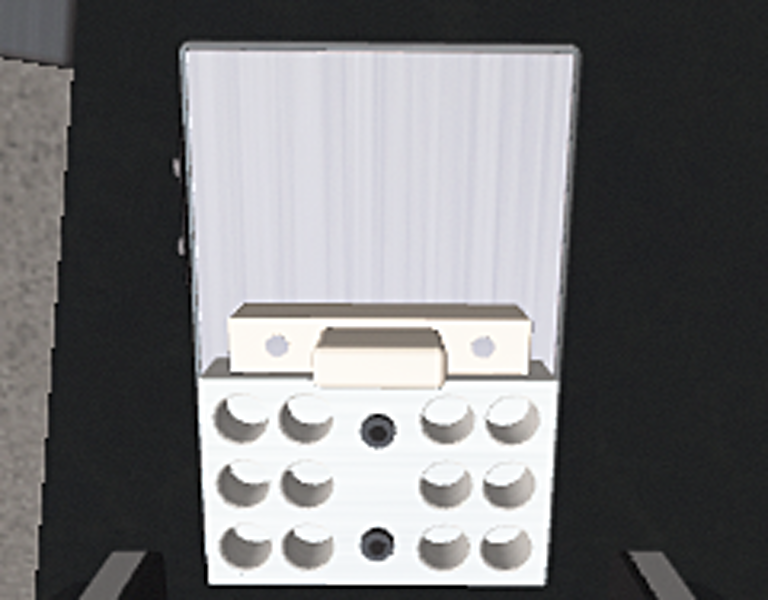

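```bash
python3 -m handwheel '[[0,0,0,0,0.009,-0.045,0.2],[0,0,0,0,0.0095,-0.049,0.2],[0,0,0,0,0.0095,-0.049,0.2],[0,0,0,0,0.0095,-0.049,0.2],[0,0,0,0,0.0095,-0.049,0.2],[0,0,0,0,0.0095,-0.049,0.2],[0,0,0,0,0.0095,-0.049,0.2],[0,0,0,0,0.0095,-0.049,0.2],[0,0,0,0,0.0095,-0.049,0.2],[0,0,0,0,0.0095,-0.049,0.2]]'; python3 -m handwheel '[[0,0,0,0,0.009,-0.049,0.2],[0,0,0,0,0.009,-0.049,0.2],[0,0,0,0,0.006,-0.03,0.2],[0,0,0,0,0,0,0.2],[0,0,0,0,0,0,0.2],[0,0,0,0,0,0,0.2],[0,0,0,0,0,0,0.2],[0,0,0,0,0,0,0.2],[0,0,0,0,0,0,0.2],[0,0,0,0,0,0,0.2]]'
python3 - <<'E'
from h import *
plan((.52,.357,.25),10)
s=snapshot("wrist");cv2.imwrite("pics/k1.png",s["pixels"][:,:,::-1])
d=trace("wrist","block_centre")
if d: print(d[0]["p"],d[0]["rect"],fit([(cam(s),d[0]["mask"])],"block",(.52,.357,10),0))
d=d[0]["rect"];print(d)
x,y=int(d[0])-8,int(d[1])-8
cv2.imwrite("pics/k2.png",cv2.resize(s["pixels"][y:y+130,x:x+180,::-1],None,fx=4,fy=4,interpolation=cv2.INTER_CUBIC));print(x,y)
E
```

```text
clock: 15.75
position: [0.5115, 0.205, 0.2467]
eef_rot: [-66.1, 89.9, -146.8]
wrist_force: [1.9, -0.9, 0.3]
width: 0.798
clock: 16.75
position: [0.5154, 0.333, 0.2475]
eef_rot: [113.0, 90.0, 32.2]
wrist_force: [0.4, 0.9, -0.6]
width: 0.803
pos [0.5154 0.333  0.2475] ang 9.27 dworld [0.0046 0.024  0.0025] dang 0.73 tool turn x -0.73 tool shift now [-0.0025  0.0084 -0.0229]
tool shift after turn [-0.0025  0.0087 -0.0228] F [ 0.4  0.9 -0.6] w 0.803 t 16.75
0.68 [273.6, 116.6, 386.4, 193.5] (np.float64(0.5211677703168565), np.float64(0.358163936658247), np.float64(10.410160994935023), np.float64(0.9801871810290331))
[273.6, 116.6, 386.4, 193.5]
265 108
```

View pics/k1.png

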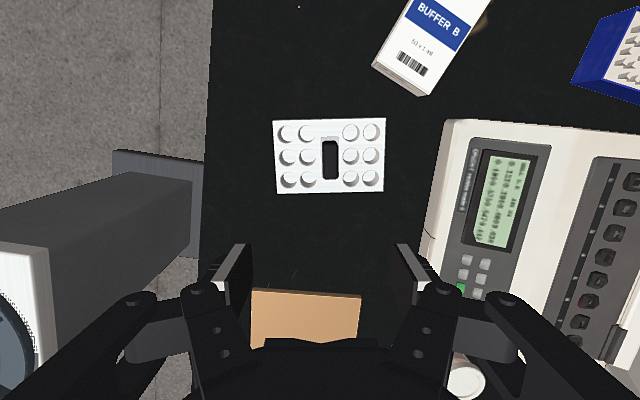

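View pics/k2.png

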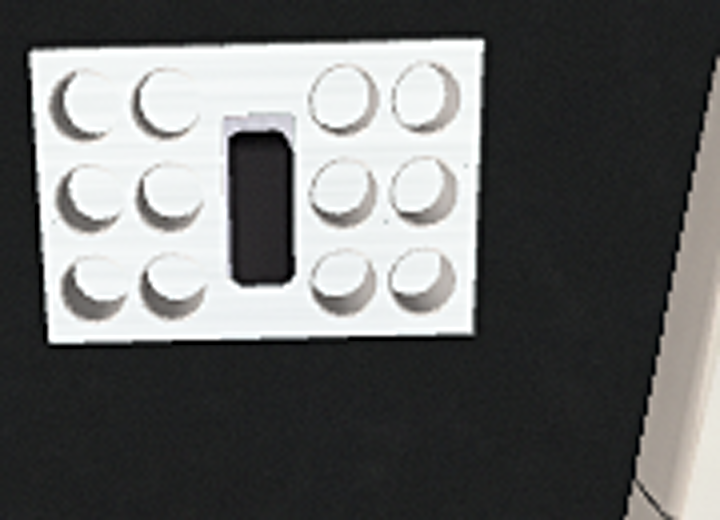

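Run:
```python
from h import *
from scipy.optimize import least_squares
s=snapshot("wrist");c=cam(s)
uv=np.array([[30,50],[485,39],[474,333],[50,344]],float);uv=(uv+.5)/4-.5+[265,108]
P=np.array([[-.06,.04,.036],[.06,.04,.036],[.06,-.04,.036],[-.06,-.04,.036]])
r=least_squares(lambda q:(proj(c,place(P,q[0],q[1],q[2]*100,0))-uv).ravel(),[.52,.357,.1],x_scale=.01);print(r.x*[1,1,100],r.fun.round(2))
plan((r.x[0],r.x[1],.09),r.x[2]*100)
```

```text
[ 0.52173319  0.35842987 10.70305707] [ 0.32  0.27 -0.37  0.15 -0.09 -0.14  0.15 -0.39]
pos [0.5153 0.3333 0.2474] ang 9.29 dworld [ 0.0064  0.0252 -0.1574] dang 1.41 tool turn x -1.41 tool shift now [ 0.1574  0.0104 -0.0238]
tool shift after turn [ 0.1574  0.011  -0.0236] F [ 0.2 -0.9 -0.4] w 0.796 t 16.9
```

```bash
python3 -m handwheel '[[-1.4,0,0,0.02,0.0105,-0.0238,0.4],[0,0,0,0.04,0,0,0.6],[0,0,0,0.04,0,0,0.62],[0,0,0,0.03,0,0,0.62],[0,0,0,0,0,0,0.62],[0,0,0,0,0,0,0.62],[0,0,0,0,0,0,0.62],[0,0,0,0,0,0,0.62],[0,0,0,0,0,0,0.62],[0,0,0,0,0,0,0.62]]' 60
python3 - <<'E'
from h import *
plan((.5217,.3584,.067),10.7)
s=snapshot("wrist");cv2.imwrite("pics/l1.png",s["pixels"][:,:,::-1])
E
```

```text
clock: 17.9
position: [0.5221, 0.3587, 0.118]
eef_rot: [114.6, 89.9, 35.3]
wrist_force: [0.5, -0.0, -0.5]
width: 0.381
pos [0.5221 0.3587 0.118 ] ang 10.7 dworld [-0.0004 -0.0003 -0.051 ] dang 0.0 tool turn x -0.0 tool shift now [ 0.051  -0.0005  0.0003]
tool shift after turn [ 0.051  -0.0004  0.0003] F [ 0.5 -0.  -0.5] w 0.381 t 17.9
```

View pics/l1.png

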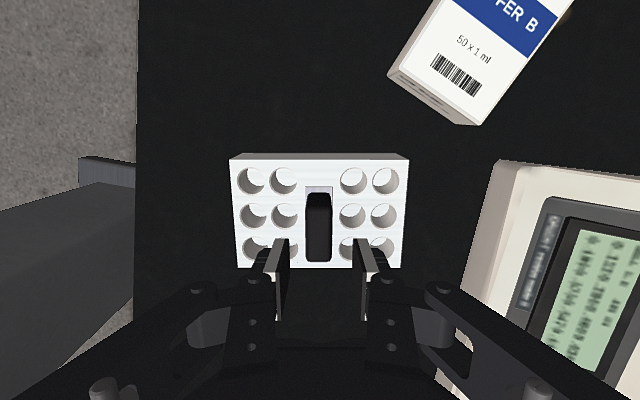

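Aligned: the handle (318, 225) is centred between the pads (275–365). Descend and grip.

```bash
python3 -m handwheel '[[0,0,0,0.02,0,0,0.62],[0,0,0,0.02,0,0,0.62],[0,0,0,0.008,0,0,0.62],[0,0,0,0.002,0,0,0.62],[0,0,0,0,0,0,0.75],[0,0,0,0,0,0,0.9],[0,0,0,0,0,0,0.9],[0,0,0,0,0,0,0.9],[0,0,0,0,0,0,0.9],[0,0,0,0,0,0,0.9]]' 70
python3 - <<'E'
from h import *
plan((.5217,.3584,.067),10.7)
s=snapshot("wrist");cv2.imwrite("pics/l2.png",s["pixels"][:,:,::-1])
E
```

```text
clock: 18.95
position: [0.5222, 0.3588, 0.0683]
eef_rot: [113.6, 89.9, 34.3]
wrist_force: [-1.1, -0.8, 6.4]
width: 0.178
pos [0.5222 0.3588 0.0683] ang 10.69 dworld [-0.0005 -0.0004 -0.0013] dang 0.01 tool turn x -0.01 tool shift now [ 0.0013 -0.0006  0.0003]
tool shift after turn [ 0.0013 -0.0006  0.0003] F [-1.1 -0.8  6.4] w 0.178 t 18.95
```

View pics/l2.png

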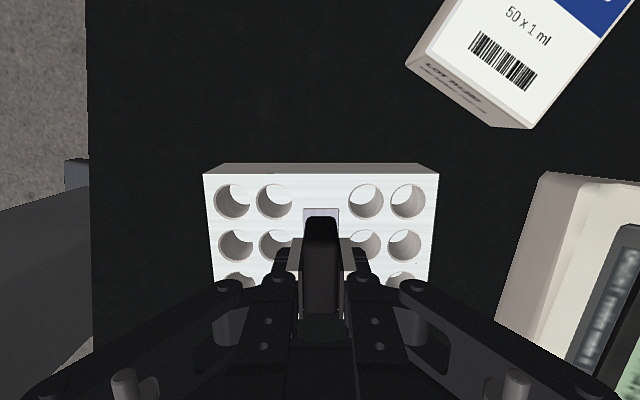

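```bash
python3 -m handwheel '[[0,0,0,-0.01,0,0,0.9],[0,0,0,-0.03,0,0,0.9],[0,0,0,-0.04,0,0,0.9],[0,0,0,-0.04,-0.002,0.01,0.9],[0,0,0,-0.04,-0.006,0.025,0.9],[0.4,0,0,-0.02,-0.01,0.044,0.9],[0.3,0,0,0,-0.0105,0.047,0.9],[0.3,0,0,0,-0.0105,0.048,0.9],[0.4,0,0,0,-0.0105,0.048,0.9],[0,0,0,0,-0.0105,0.048,0.9]]'; python3 -c "
from h import *
plan((.4883,-.2326,.25),9.3)"
```

```text
clock: 20.0
position: [0.5092, 0.0803, 0.2478]
eef_rot: [56.9, 90.0, -23.8]
wrist_force: [2.1, -0.3, -7.3]
width: 0.175
pos [0.5092 0.0803 0.2478] ang 9.3 dworld [-0.0209 -0.3129  0.0022] dang 0.0 tool turn x -0.0 tool shift now [-0.0021 -0.0712  0.3054]
tool shift after turn [-0.0022 -0.0712  0.3054] F [ 2.1 -0.3 -7.3] w 0.175 t 20.0
```

```bash
python3 -m handwheel '[[0,0,0,0,-0.011,0.048,0.9],[0,0,0,0,-0.011,0.048,0.9],[0,0,0,0,-0.011,0.048,0.9],[0,0,0,0,-0.011,0.048,0.9],[0,0,0,0,-0.011,0.048,0.9],[0,0,0,0,-0.008,0.03,0.9],[0,0,0,0,-0.003,0.014,0.9],[0,0,0,0,0,0,0.9],[0,0,0,0,0,0,0.9],[0,0,0,0,0,0,0.9]]'
python3 - <<'E'
from h import *
plan((.4883,-.2326,.11),9.3)
s=snapshot("wrist");cv2.imwrite("pics/m1.png",s["pixels"][:,:,::-1])
s=snapshot("side");cv2.imwrite("pics/m2.png",cv2.resize(s["pixels"][200:400,200:360,::-1],None,fx=3,fy=3,interpolation=cv2.INTER_CUBIC))
E
```

```text
clock: 21.0
position: [0.4909, -0.2076, 0.2475]
eef_rot: [175.4, 90.0, 94.8]
wrist_force: [-0.0, -0.2, -5.3]
width: 0.176
pos [ 0.4909 -0.2076  0.2475] ang 9.37 dworld [-0.0026 -0.025  -0.1375] dang -0.07 tool turn x 0.07 tool shift now [ 0.1375 -0.0066  0.0243]
tool shift after turn [ 0.1375 -0.0066  0.0243] F [-0.  -0.2 -5.3] w 0.176 t 21.0
```

View pics/m1.png

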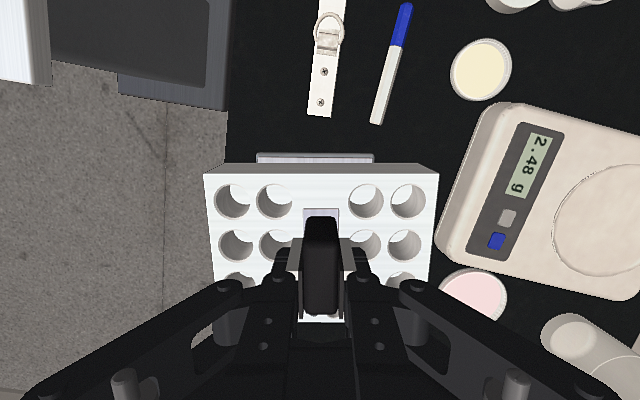

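View pics/m2.png

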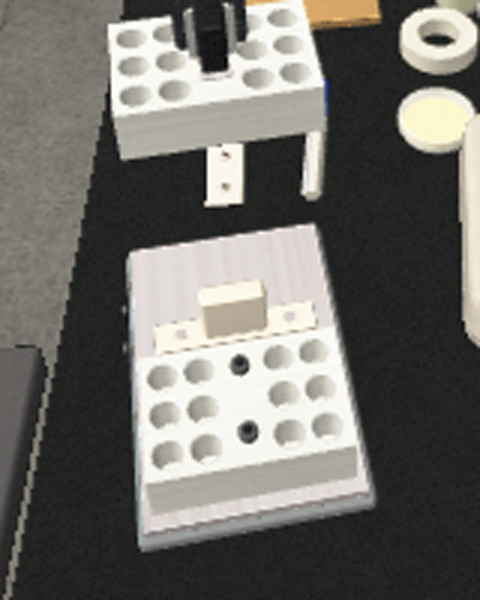

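Run:
```python
from h import *
s=snapshot("wrist");cv2.imwrite("pics/n.png",cv2.resize(s["pixels"][155:285,195:450,::-1],None,fx=3,fy=3,interpolation=cv2.INTER_CUBIC))
```

```text
(no output)
```

View pics/n.png

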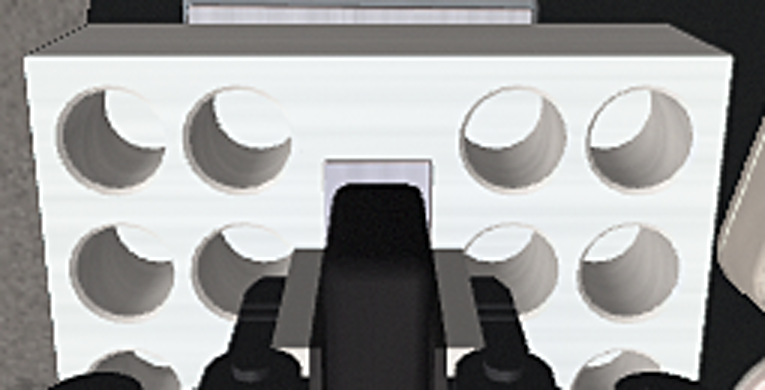

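Run:
```python
from h import *
from scipy.optimize import least_squares
s=snapshot("wrist");c=cam(s);S=sense()
uv=np.array([[23,57],[733,55.5],[88,24.5],[671,24.5]],float);uv=(uv+.5)/3-.5+[195,155]
e=(np.array([[58,345],[708,345]])+.5)/3-.5+[195,155]
P=np.array([[-.06,.04,.036],[.06,.04,.036],[-.06,.04,0],[.06,.04,0]])
R0=Ro.from_euler('xyz',S["eef_rot"],degrees=True).as_matrix()
def f(q):
    r=(proj(c,place(P,q[0],q[1],q[3]*100,q[2]))-uv).ravel()
    ex=[]
    for k,sx in enumerate((-1,1)):
        a,b=proj(c,place(np.array([[sx*.06,.04,.036],[sx*.06,-.04,.036]]),q[0],q[1],q[3]*100,q[2]))
        t=(e[k][1]-a[1])/(b[1]-a[1]);ex.append(a[0]+t*(b[0]-a[0])-e[k][0])
    return np.r_[r,ex]
for zf in (None,.0685):
    if zf is None: r=least_squares(f,[*S["position"][:2],S["position"][2]-.0685,.093],x_scale=.01);q=r.x
    else:
        z=S["position"][2]-zf; r=least_squares(lambda p:f([p[0],p[1],z,p[2]]),[*S["position"][:2],.093],x_scale=.01);q=np.array([r.x[0],r.x[1],z,r.x[2]])
    print("yaw",q[3]*100,r.fun.round(2),"in tool",R0.T@(q[:3]-S["position"]))
plan((.4883,-.2326,.11),9.3)
```

```text
yaw 9.622323573575944 [ 0.2   0.41  1.1  -0.03  0.5   0.17 -0.44 -0.6  -0.56 -0.91] in tool [0.0669149  0.00120298 0.0001547 ]
yaw 9.625062822663093 [ 1.43  0.25 -0.13 -0.19  1.31  0.13 -1.26 -0.64  0.58 -2.04] in tool [0.06850008 0.00120724 0.00037555]
pos [ 0.4909 -0.208   0.2474] ang 9.36 dworld [-0.0026 -0.0246 -0.1374] dang -0.06 tool turn x 0.06 tool shift now [ 0.1374 -0.0066  0.0239]
tool shift after turn [ 0.1374 -0.0065  0.0239] F [ 0.3 -0.4 -5.9] w 0.173 t 21.2
```

```bash
python3 -m handwheel '[[0.1,0,0,0,-0.007,0.023,0.9],[0,0,0,0.02,0,0,0.9],[0,0,0,0.04,0,0,0.9],[0,0,0,0.035,0,0,0.9],[0,0,0,0.02,0,0,0.9],[0,0,0,0.015,0,0,0.9],[0,0,0,0.01,0,0,0.9],[0,0,0,0,0,0,0.9],[0,0,0,0,0,0,0.9],[0,0,0,0,0,0,0.9]]'
python3 - <<'E'
from h import *
plan((.4883,-.2326,.0905),9.3)
s=snapshot("wrist");cv2.imwrite("pics/o1.png",s["pixels"][:,:,::-1])
s=snapshot("side");cv2.imwrite("pics/o2.png",cv2.resize(s["pixels"][220:400,220:350,::-1],None,fx=4,fy=3.3,interpolation=cv2.INTER_CUBIC))
E
```

```text
clock: 22.2
position: [0.4881, -0.2327, 0.1083]
eef_rot: [54.7, 89.9, -26.1]
wrist_force: [0.7, -0.3, -6.5]
width: 0.171
pos [ 0.4881 -0.2327  0.1083] ang 9.21 dworld [ 0.0002  0.0001 -0.0178] dang 0.09 tool turn x -0.09 tool shift now [ 0.0178  0.0002 -0.0001]
tool shift after turn [ 0.0178  0.0002 -0.0001] F [ 0.7 -0.3 -6.5] w 0.171 t 22.2
```

View pics/o1.png

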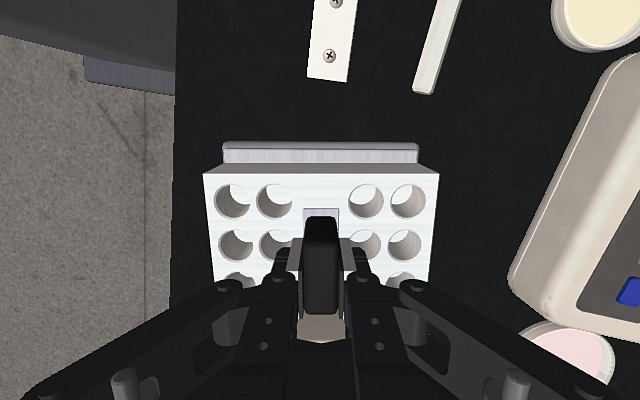

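View pics/o2.png

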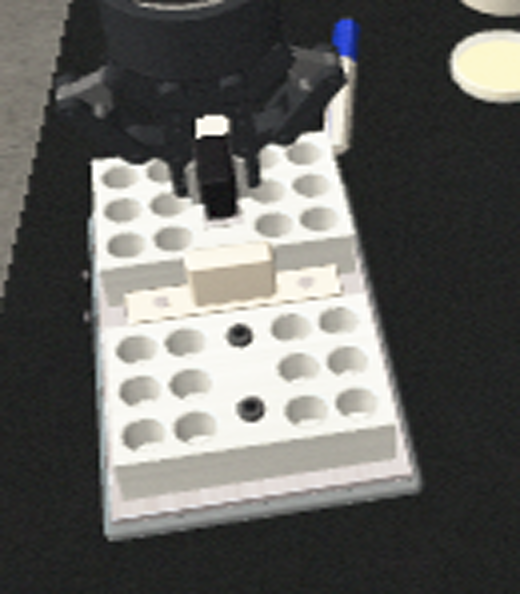

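```bash
python3 -m handwheel '[[0,0,0,0.007,0,0,0.9],[0,0,0,0.004,0,0,0.9],[0,0,0,0.002,0,0,0.9],[0,0,0,0.001,0,0,0.9],[0,0,0,0.001,0,0,0.9],[0,0,0,0,0,0,0.9],[0,0,0,0,0,0,0.9],[0,0,0,0,0,0,0.9],[0,0,0,0,0,0,0.9],[0,0,0,0,0,0,0.9]]'
```

```text
clock: 23.3
position: [0.4875, -0.2326, 0.0924]
eef_rot: [34.9, 90.0, -45.9]
wrist_force: [0.2, -0.4, -6.2]
width: 0.178
```

```bash
python3 -m handwheel '[[0,0,0,0.001,0,0,0.9],[0,0,0,0,0,0,0.9],[0,0,0,0.0005,0,0,0.9],[0,0,0,0,0,0,0.9],[0,0,0,0,0,0,0.9],[0,0,0,0,0,0,0.9],[0,0,0,0,0,0,0.9],[0,0,0,0,0,0,0.9],[0,0,0,0,0,0,0.9],[0,0,0,0,0,0,0.9]]'
```

```text
clock: 24.3
position: [0.4875, -0.2326, 0.0908]
eef_rot: [80.3, 90.0, -0.5]
wrist_force: [-0.1, -0.1, -6.4]
width: 0.17
```

```bash
python3 -m handwheel '[[0,0,0,0,0,0.001,0.9],[0,0,0,0,0,0.001,0.9],[0,0,0,0,0,0.001,0.9],[0,0,0,0,0,0.001,0.9],[0,0,0,0,0,0,0.9],[0,0,0,0.0005,0,0,0.9],[0,0,0,0,0,0,0.9],[0,0,0,0.0005,0,0,0.9],[0,0,0,0,0,0,0.9],[0,0,0,0,0,0,0.9]]'
python3 - <<'E'
from h import *
s=snapshot("side");cv2.imwrite("pics/p2.png",cv2.resize(s["pixels"][250:350,230:340,::-1],None,fx=6,fy=6,interpolation=cv2.INTER_CUBIC))
E
```

```text
clock: 25.3
position: [0.4882, -0.2366, 0.0903]
eef_rot: [45.5, 90.0, -35.3]
wrist_force: [-3.7, 1.3, 5.3]
width: 0.173
```

View pics/p2.png

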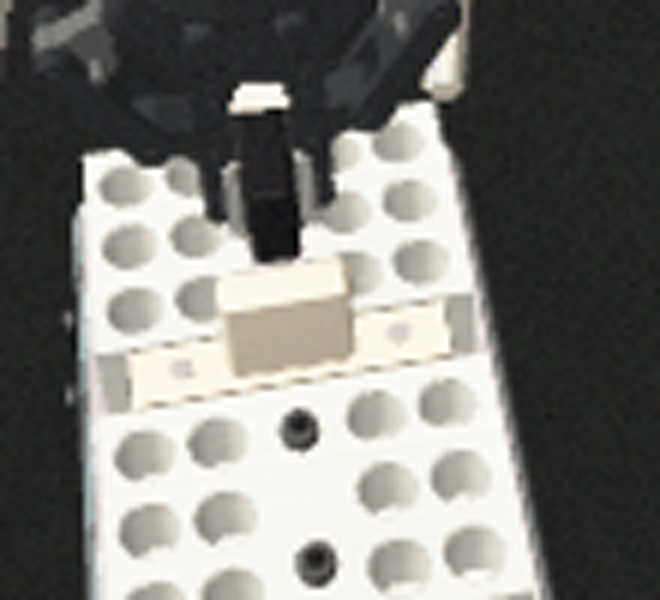

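```bash
python3 -m handwheel '[[0,0,0,-0.0006,0,0,0.9],[0,0,0,0,0,0.001,0.9],[0,0,0,0,0,0,0.9],[0,0,0,0,0,0.001,0.9],[0,0,0,0,0,0,0.9],[0,0,0,0,0,0,0.9],[0,0,0,0,0,0,0.9],[0,0,0,0,0,0,0.9],[0,0,0,0,0,0,0.9],[0,0,0,0,0,0,0.9]]'
```

```text
clock: 26.35
position: [0.4884, -0.2385, 0.0904]
eef_rot: [-59.9, 90.0, -140.7]
wrist_force: [0.5, 0.3, -5.8]
width: 0.172
```

```bash
python3 -m handwheel '[[0,0,0,0.0002,0,0,0.9],[0,0,0,0,0,0.001,0.9],[0,0,0,0,0,0,0.9],[0,0,0,0,0,0,0.9],[0,0,0,0,0,0,0.9],[0,0,0,0,0,0,0.9],[0,0,0,0,0,0,0.9],[0,0,0,0,0,0,0.9],[0,0,0,0,0,0,0.9],[0,0,0,0,0,0,0.9]]'
```

```text
clock: 27.35
position: [0.4887, -0.2393, 0.0903]
eef_rot: [143.8, 90.0, 63.0]
wrist_force: [-1.7, 4.9, 0.2]
width: 0.175
```

```bash
python3 -m handwheel '[[0,0,0,0,0,0.001,0.9],[0,0,0,0,0,0,0.9],[0,0,0,0,0,0,0.9],[0,0,0,0,0,0,0.9],[0,0,0,0,0,0,0.9],[0,0,0,0,0,0,0.9],[0,0,0,0,0,0,0.9],[0,0,0,0,0,0,0.9],[0,0,0,0,0,0,0.9],[0,0,0,0,0,0,0.9]]'
```

```text
clock: 28.35
position: [0.4888, -0.2395, 0.0904]
eef_rot: [161.3, 89.9, 80.5]
wrist_force: [-1.5, 11.3, 4.2]
width: 0.174
```

```bash
python3 -m handwheel '[[0,0,0,0,0,-0.0006,0.9],[0,0,0,-0.0002,0,0,0.9],[0,0,0,0,0,0,0.75],[0,0,0,0,0,0,0.55],[0,0,0,0,0,0,0.4],[0,0,0,-0.02,0,0,0.4],[0,0,0,-0.03,0,0,0.4],[0,0,0,-0.04,0,0.02,0.4],[0,0,0,-0.04,0,0.04,0.4],[0,0,0,-0.03,0,0.04,0.4]]'; python3 -m handwheel '[[0,0,0,0,0,0.02,0.4],[0,0,0,0,0,0,0.4],[0,0,0,0,0,0,0.4],[0,0,0,0,0,0,0.4],[0,0,0,0,0,0,0.4],[0,0,0,0,0,0,0.4],[0,0,0,0,0,0,0.4],[0,0,0,0,0,0,0.4],[0,0,0,0,0,0,0.4],[0,0,0,0,0,0,0.4]]'
python3 - <<'E'
from h import *
plan((.4973,-.2905,.0968),9.3)
s=snapshot("wrist");cv2.imwrite("pics/q1.png",cv2.resize(s["pixels"][20:220,220:420,::-1],None,fx=3,fy=3,interpolation=cv2.INTER_CUBIC));cv2.imwrite("pics/q0.png",s["pixels"][:,:,::-1])
E
```

```text
clock: 29.35
position: [0.5042, -0.3348, 0.2486]
eef_rot: [43.4, 89.9, -37.3]
wrist_force: [1.5, -0.7, 0.5]
width: 0.6
clock: 30.35
position: [0.5072, -0.3537, 0.2458]
eef_rot: [45.2, 90.0, -35.6]
wrist_force: [0.0, 0.9, 0.4]
width: 0.598
pos [ 0.5072 -0.3537  0.2458] ang 9.2 dworld [-0.0099  0.0632 -0.149 ] dang 0.1 tool turn x -0.1 tool shift now [ 0.149   0.0004 -0.064 ]
tool shift after turn [ 0.149   0.0005 -0.064 ] F [0.  0.9 0.4] w 0.598 t 30.35
```

View pics/q1.png

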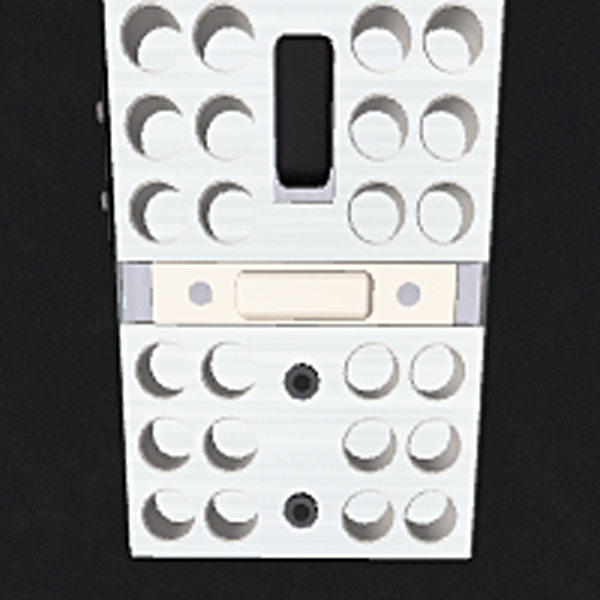

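```bash
python3 -m handwheel '[[0,0,0,0,0.0004,-0.036,0.25],[0,0,0,0,0,-0.03,0.25],[0,0,0,0.03,0,0,0.25],[0,0,0,0.04,0,0,0.25],[0,0,0,0.03,0,0,0.25],[0,0,0,0.015,0,0,0.25],[0,0,0,0,0,0,0.25],[0,0,0,0,0,0,0.25],[0,0,0,0,0,0,0.25],[0,0,0,0,0,0,0.25]]' 40
python3 - <<'E'
from h import *
plan((.4969,-.2878,.0985),9.3)
s=snapshot("wrist");cv2.imwrite("pics/r1.png",s["pixels"][:,:,::-1])
E
```

```text
clock: 31.4
position: [0.4976, -0.2889, 0.1319]
eef_rot: [51.7, 89.9, -29.1]
wrist_force: [0.5, 0.1, -0.5]
width: 0.752
pos [ 0.4976 -0.2889  0.1319] ang 9.2 dworld [-0.0007  0.0011 -0.0334] dang 0.1 tool turn x -0.1 tool shift now [ 0.0334 -0.0005 -0.0012]
tool shift after turn [ 0.0334 -0.0005 -0.0012] F [ 0.5  0.1 -0.5] w 0.752 t 31.4
```

View pics/r1.png

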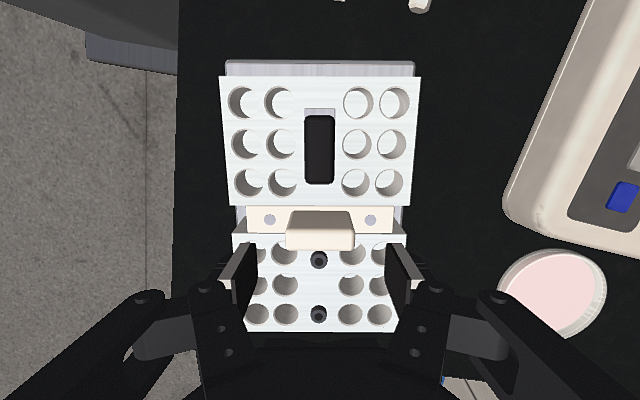

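Centred on the tab (tab 287–354, pads 247–393). Shift 1 mm, descend and grip.

```bash
python3 -m handwheel '[[0,0,0,0.01,-0.0003,-0.001,0.25],[0,0,0,0.015,0,0,0.25],[0,0,0,0.008,0,0,0.25],[0,0,0,0,0,0,0.4],[0,0,0,0,0,0,0.5],[0,0,0,0,0,0,0.6],[0,0,0,0,0,0,0.6],[0,0,0,0,0,0,0.6],[0,0,0,0,0,0,0.6],[0,0,0,0,0,0,0.6]]' 40
python3 - <<'E'
from h import *
plan((.4969,-.2878,.0985),9.3)
s=snapshot("wrist");cv2.imwrite("pics/s1.png",s["pixels"][:,:,::-1])
E
```

```text
clock: 32.45
position: [0.4968, -0.2877, 0.0982]
eef_rot: [57.2, 90.0, -23.6]
wrist_force: [0.4, 1.7, 5.7]
width: 0.459
pos [ 0.4968 -0.2877  0.0982] ang 9.2 dworld [ 0.0001 -0.0001  0.0003] dang 0.1 tool turn x -0.1 tool shift now [-0.0003  0.0001  0.0001]
tool shift after turn [-0.0003  0.0001  0.0001] F [0.4 1.7 5.7] w 0.459 t 32.45
```

View pics/s1.png

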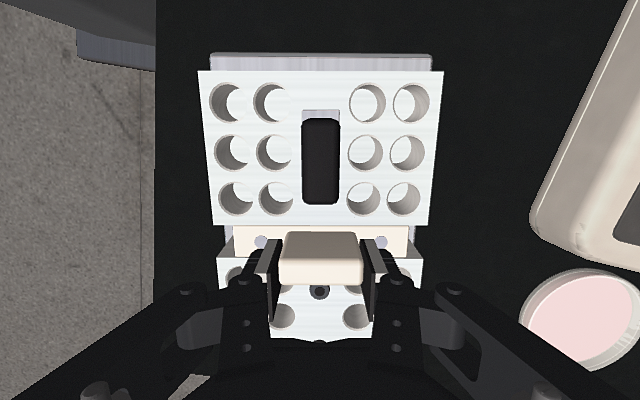

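```bash
python3 -m handwheel '[[0,0,0,-0.002,0,0,0.6],[0,0,0,-0.004,0,0,0.6],[0,0,0,-0.006,0,0,0.6],[0,0,0,-0.008,0,0,0.6],[0,0,0,-0.01,0,0,0.6],[0,0,0,-0.01,0,0,0.6],[0,0,0,-0.015,0,0,0.6],[0,0,0,-0.03,0,0,0.6],[0,0,0,-0.04,0,0,0.6],[0,0,0,-0.03,0,0,0.6]]'
python3 - <<'E'
from h import *
plan((.5315,.1064,.25),-9)
s=snapshot("wrist");cv2.imwrite("pics/t1.png",s["pixels"][:,:,::-1])
E
```

```text
clock: 33.5
position: [0.4966, -0.2876, 0.2558]
eef_rot: [51.2, 89.9, -29.6]
wrist_force: [0.6, 0.1, -0.8]
width: 0.457
pos [ 0.4966 -0.2876  0.2558] ang 9.2 dworld [ 0.0349  0.394  -0.0058] dang -18.2 tool turn x 18.2 tool shift now [ 0.0055  0.0975 -0.3834]
tool shift after turn [ 0.0058 -0.0271 -0.3946] F [ 0.6  0.1 -0.8] w 0.457 t 33.5
```

View pics/t1.png

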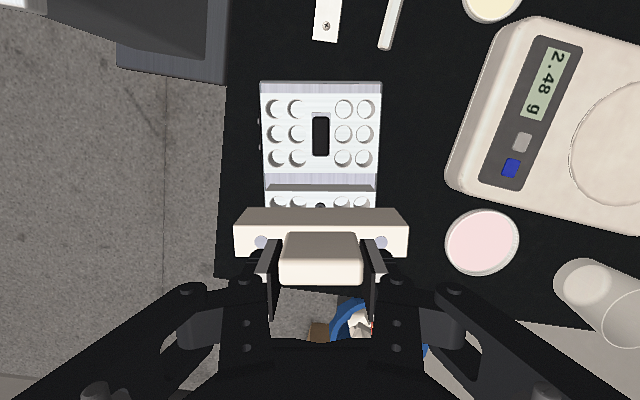

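```bash
python3 -m handwheel '[[0,0,0,0,0.009,-0.037,0.6],[0,0,0,0,0.0115,-0.047,0.6],[0,0,0,0,0.0115,-0.047,0.6],[0,0,0,0,0.0115,-0.047,0.6],[0,0,0,0,0.0115,-0.047,0.6],[0,0,0,0,0.0115,-0.047,0.6],[0,0,0,0,0.0115,-0.047,0.6],[0,0,0,0,0.0105,-0.045,0.6],[0,0,0,0,0.006,-0.025,0.6],[5,0,0,0,0,0,0.6]]' ; python3 -m handwheel '[[0,0,0,0.02,0,0,0.6],[0,0,0,0.04,0,0,0.6],[0,0,0,0.04,0,0,0.6],[0,0,0,0.03,0,0,0.6],[0,0,0,0.01,0,0,0.6],[0,0,0,0,0,0,0.6],[0,0,0,0,0,0,0.6],[0,0,0,0,0,0,0.6],[0,0,0,0,0,0,0.6],[0,0,0,0,0,0,0.6]]'
python3 - <<'E'
from h import *
plan((.528,.1115,.0855),4.4)
s=snapshot("wrist");cv2.imwrite("pics/u1.png",s["pixels"][:,:,::-1])
E
```

```text
clock: 34.55
position: [0.5275, 0.1148, 0.2531]
eef_rot: [153.8, 90.0, 68.2]
wrist_force: [-0.4, 0.1, -1.3]
width: 0.452
clock: 35.55
position: [0.5281, 0.1116, 0.1135]
eef_rot: [99.1, 89.9, 13.3]
wrist_force: [-0.7, -0.3, -1.0]
width: 0.455
pos [0.5281 0.1116 0.1135] ang 4.2 dworld [-0.0001 -0.0001 -0.028 ] dang 0.2 tool turn x -0.2 tool shift now [ 0.028  -0.0001  0.0001]
tool shift after turn [ 0.028  -0.0001  0.0001] F [-0.7 -0.3 -1. ] w 0.455 t 35.55
```

View pics/u1.png

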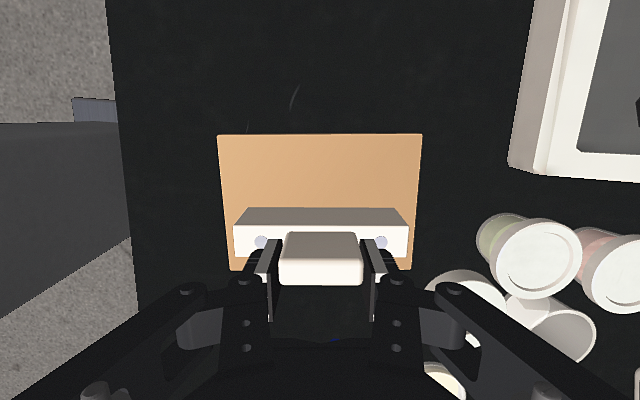

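```bash
python3 -m handwheel '[[0,0,0,0.01,0,0,0.6],[0,0,0,0.009,0,0,0.6],[0,0,0,0.004,0,0,0.6],[0,0,0,0.001,0,0,0.6],[0,0,0,0.001,0,0,0.6],[0,0,0,0.001,0,0,0.6],[0,0,0,0,0,0,0.6],[0,0,0,0,0,0,0.6],[0,0,0,0,0,0,0.6],[0,0,0,0,0,0,0.6]]'
```

```text
clock: 36.6
position: [0.5277, 0.1115, 0.0869]
eef_rot: [102.0, 90.0, 16.2]
wrist_force: [0.4, 0.2, -0.4]
width: 0.458
```

```bash
python3 -m handwheel '[[0,0,0,0.001,0,0,0.6],[0,0,0,0,0,0,0.6],[0,0,0,0.0005,0,0,0.6],[0,0,0,0,0,0,0.6],[0,0,0,0,0,0,0.6],[0,0,0,0,0,0,0.6],[0,0,0,0,0,0,0.6],[0,0,0,0,0,0,0.6],[0,0,0,0,0,0,0.6],[0,0,0,0,0,0,0.6]]'
```

```text
clock: 37.6
position: [0.5277, 0.1115, 0.0853]
eef_rot: [83.8, 90.0, -2.0]
wrist_force: [0.3, -0.7, -0.6]
width: 0.465
```

```bash
python3 -m handwheel '[[0,0,0,0.001,0,0,0.6],[0,0,0,0,0,0,0.6],[0,0,0,0,0,0,0.6],[0,0,0,0,0,0,0.6],[0,0,0,0,0,0,0.6],[0,0,0,0,0,0,0.6],[0,0,0,0,0,0,0.6],[0,0,0,0,0,0,0.6],[0,0,0,0,0,0,0.6],[0,0,0,0,0,0,0.6]]'
```

```text
clock: 38.6
position: [0.5277, 0.1116, 0.0852]
eef_rot: [104.1, 90.0, 18.3]
wrist_force: [-7.1, -1.8, 17.7]
width: 0.461
```

Contact; ease off, release, rise.

```bash
python3 -m handwheel '[[0,0,0,-0.0006,0,0,0.6],[0,0,0,0,0,0,0.45],[0,0,0,0,0,0,0.3],[0,0,0,0,0,0,0.2],[0,0,0,0,0,0,0.2],[0,0,0,-0.02,0,0,0.2],[0,0,0,-0.03,0,0,0.2],[0,0,0,-0.04,0,0,0.2],[0,0,0,-0.04,0,0,0.2],[0,0,0,-0.03,0,0,0.2]]'
python3 - <<'E'
from h import *
plan((.507,-.355,.25),9.3)
s=snapshot("wrist");cv2.imwrite("pics/v1.png",s["pixels"][:,:,::-1])
s=snapshot("side");cv2.imwrite("pics/v2.png",cv2.resize(s["pixels"][110:400,220:370,::-1],None,fx=2,fy=2,interpolation=cv2.INTER_CUBIC))
E
```

```text
clock: 39.6
position: [0.5279, 0.1116, 0.2474]
eef_rot: [96.6, 89.9, 10.8]
wrist_force: [-0.2, 0.0, 0.4]
width: 0.8
pos [0.5279 0.1116 0.2474] ang 4.2 dworld [-0.0209 -0.4666  0.0026] dang 5.1 tool turn x -5.1 tool shift now [-0.0028 -0.0549  0.4638]
tool shift after turn [-0.0026 -0.096   0.457 ] F [-0.2  0.   0.4] w 0.8 t 39.6
```

View pics/v1.png

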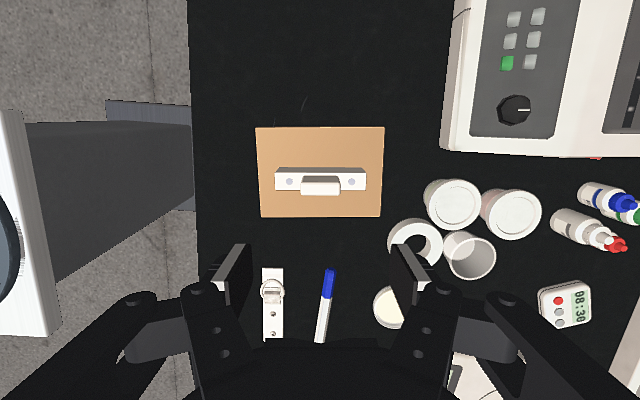

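View pics/v2.png

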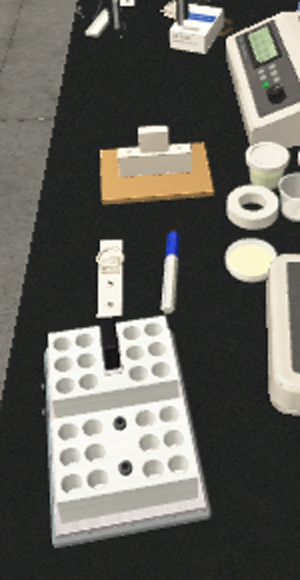

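```bash
python3 -m handwheel '[[-5,0,0,0,-0.007,0.04,0.2],[0,0,0,0,-0.01,0.047,0.2],[0,0,0,0,-0.01,0.047,0.2],[0,0,0,0,-0.01,0.047,0.2],[0,0,0,0,-0.01,0.047,0.2],[0,0,0,0,-0.01,0.047,0.2],[0,0,0,0,-0.01,0.047,0.2],[0,0,0,0,-0.01,0.047,0.2],[0,0,0,0,-0.01,0.047,0.2],[0,0,0,0,-0.009,0.035,0.2]]'; python3 -m handwheel '[[0,0,0,0,0,0,0.2],[0,0,0,0,0,0,0.2],[0,0,0,0,0,0,0.2],[0,0,0,0,0,0,0.2],[0,0,0,0,0,0,0.2],[0,0,0,0,0,0,0.2],[0,0,0,0,0,0,0.2],[0,0,0,0,0,0,0.2],[0,0,0,0,0,0,0.2],[0,0,0,0,0,0,0.2]]';python3 - <<'E'
from h import *
s=snapshot("wrist");cv2.imwrite("pics/w0.png",s["pixels"][:,:,::-1]);cv2.imwrite("pics/w1.png",cv2.resize(s["pixels"][20:220,220:420,::-1],None,fx=3,fy=3,interpolation=cv2.INTER_CUBIC))
E
```

```text
clock: 40.7
position: [0.5006, -0.3515, 0.2438]
eef_rot: [-119.2, 89.9, 159.9]
wrist_force: [-0.3, 1.2, 0.0]
width: 0.799
clock: 41.7
position: [0.5014, -0.3489, 0.2449]
eef_rot: [-23.0, 90.0, -103.9]
wrist_force: [-0.2, 0.6, 0.0]
width: 0.799
```

View pics/w1.png

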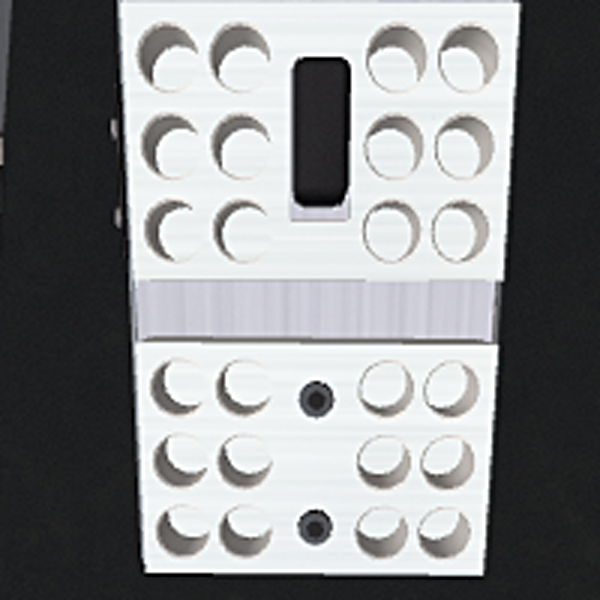

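Run:
```python
from h import *
from scipy.optimize import least_squares
im=cv2.imread("pics/w0.png");
# subpixel edges
uvb=np.array([[135.5,343.5],[498,343.5],[484.5,575],[146,573.5]]);uvl=np.array([[118.5,1.5],[521,1.5],[506,280],[132.5,279.5]])
s=snapshot("wrist");c=cam(s);f=lambda u:(u+.5)/3-.5+[220,20]
P=np.array([[-.06,.04,.058],[.06,.04,.058],[.06,-.04,.058],[-.06,-.04,.058]])
q=[]
for uv in (uvb,uvl):
    r=least_squares(lambda q:(proj(c,place(P,q[0],q[1],q[2]*100,0))-f(uv)).ravel(),[.5,-.3,.09],x_scale=.01);print(r.x*[1,1,100],r.fun.round(2));q.append(r.x)
a=q[0][2]*100;d=q[1][:2]-q[0][:2];a=np.radians(a);print("loose rel bolted x,y(mm):",1e3*(d@[np.cos(a),np.sin(a)]),1e3*(d@[-np.sin(a),np.cos(a)]))
```

```text
[ 0.50498062 -0.3387823   9.09015322] [ 0.16  0.07 -0.18  0.33 -0.29 -0.39  0.32 -0.13]
[ 0.48952031 -0.23918197  9.23132042] [ 0.78  0.23 -0.55  0.14 -0.95 -0.41  0.7  -0.19]
loose rel bolted x,y(mm): 0.4695475831426443 100.79199119166908
```

```bash
python3 -c "
from rig import *
print(job_done(), sense()['clock'])"
```

```text
the job is handed in; nothing more can be done
the job is handed in; nothing more can be done
```

The job is done and handed in at about 42 s of the 72 s. I pressed the spacer against the bolted block, laid the loose block on the plate and pushed it up to the spacer. Then I lifted the spacer straight out and stood it upright in the middle of the pad.

**Last checks (wrist camera):**

| Check | Measured | Wanted |
|---|---|---|
| Gap between the blocks | about 20.8 mm | 20 mm |
| Offset of the block ends | about 0.5 mm | 0 |
| Angle between the blocks | about 0.15° | 0 |

These figures are good to about 1 mm. The spacer stands wholly on the pad. The tape, marker, cup and dish looked unmoved in the wrist and side pictures; I did not measure them. The highest wrist force I read was about 21 N, on first contact with the plate.

**What did not go cleanly:**
- **Spacer placing:** it dragged and tilted slightly when I first slid it on the plate, so I lifted it 2 mm and redid the approach. After release it stood within about 1 px (0.8 mm) of flush. Pushing the loose block against it with about 11 N closed that.
- **Network result:** the spacer mask was unusable once the spacer was in the gripper, because it marked the plate instead. I used corners read from the picture.

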